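Hang the salt ledge on its studs and stand the salt pot on it

TASK

Hang the little wooden salt ledge on the peg board: with its slotted steel straps tucked behind the heads of the two studs, slide it sideways until you feel the studs meet the ends of the slots, then let it down so that they sit fully home in the notches, with a light touch and never forcing it (about 1.5 kg of push at most), and let go. Then set the salt pot down gently, upright, on the hung ledge behind its front rail. Leave the other kitchen things, and the ladle and sieve on their pegs, undisturbed.

Things in the scene. Friction and masses are not known exactly. Their poses are not given: they have to be found in the camera images.
- shelf: Fixed eucalyptus plank on mud bricks; on it stands a pale peg board, 18 mm thick, z 90 to 275 mm, y -250 to 175 mm, its front flush with the plank's front edge. Origin: at table height in the board's front face, under the studs' usual middle. Own -x points out of the front, y along the board, z up. Ladle on a peg at y = 155, sieve at y = -195 mm, both reaching up to 75 mm out from the face.
- studs_nominal (a point): Usual middle of the two level studs, on the board face, 235 mm up. Studs stand 55 mm either side (y) on a fixed steel strip, 168 x 26 mm, 3 mm thick. It was screwed on by eye: both studs sit together up to 16 mm off to either side in y, different each time; feel or see where. Neck 9 mm diameter; head 18 mm diameter, 13.5 to 17.5 mm out from the board face. Height is exact.
- ledge: Loose wooden ledge, 164 mm wide (y), about 0.45 kg, standing on its base. Origin: underside, below the ear; front faces own -x, z up. Back board 20 mm thick, 50 mm high; floor 12 mm thick reaching forward to a 30 mm high rail at x = -92 to -100. Behind: two steel straps at x 25 to 30, top z = 105, and rubber feet to x = 36 (z 8 to 22). Hung home: origin 150 mm up, x -36 to -39 in the shelf's frame.
- ear (a point): Point to grip on the ledge: its ear, an upright wooden block 34 mm wide (own y), 20 mm thick (x), z from 50 to 112 mm on the ledge, in the middle of the back board; this point is on its centre line, 92 mm above the ledge's underside. The ledge balances below it.
- notches (a point): Middle of the line between the two strap notches (y = -55, +55), where stud necks rest when home. Slots: level, 13 mm high, centre 10 mm below this, mouth flared, open on each strap's +y edge, 26.5 mm to +y of its notch; end wall 6.5 mm to -y of the notch, strap edge 10 mm beyond. Notch 13 mm wide, 8 mm up from the slot. Bring it in 60 mm to -y of the studs, feet 0 to 2 mm off the board, slide to +y.
- pot_spot (a point): Where the salt pot's underside centre belongs: on the ledge's floor (12 mm above its underside), midway between the back board and the front rail, which are 82 mm apart, and midway along the ledge.
- saltpot: White ceramic salt pot with blue bands and a fixed pale wooden lid with a small knob, about 0.28 kg, upright; straight body 56 mm diameter to z = 58 mm, 77 mm high over the knob. Origin: centre of its underside. It starts in a row with the tumbler and the tin, in any order.
- tumbler: Bystander: glass tumbler, 68 mm across, 95 mm high; origin centre of underside.
- teatin: Bystander: green tea tin, 62 mm across, 85 mm high; origin centre of underside.
- jug: Bystander: red plastic jug, 112 mm across, 190 mm high, with a handle on own +y reaching 100 mm out; origin centre of underside.
- bowl: Bystander: blue bowl, 130 mm across, 50 mm high; origin centre of underside.
- spoon: Bystander: wooden spoon 240 mm long lying on the table along own x.
- ladle (a joint): Bystander: aluminium ladle hanging from its peg, 190 mm long below it; sideways swing in rad, 0 = plumb.
- sieve (a joint): Bystander: round steel sieve hanging from its peg, 195 mm long below it; sideways swing in rad, 0 = plumb.
There are look-alikes about, which are no part of the job. Leave any purple look-alike of the ledge alone.

How it is judged (in metres and radians):
On the way:
1. the ledge hangs on both studs, dropped home in the notches and let go, before the pot is put on it (z of ledge in the frame of shelf between 0.145 and 0.154 m and y of ledge in the frame of shelf between -0.021 and 0.021 m and x of ledge in the frame of shelf between -0.045 and -0.03 m and angle between ledge's own z axis and vertical below 0.09 rad and contact force between ledge and shelf above 1.5 N and contact force between the fingers and ledge below 0.2 N and contact force between saltpot and ledge below 0.1 N), for 0.2 s.
At the end, for the whole second after the job is handed in: Ledge hangs from both studs in its notches: origin 145-154 mm high, 30-45 mm out from the board, within 21 mm of the middle in y, tilt under 0.09 rad. Pot on its floor within 17 mm of x=-51 mm and 50 mm of y=0, tilt under 0.1 rad. Both still, released (z of ledge in the frame of shelf between 0.145 and 0.154 m and y of ledge in the frame of shelf between -0.021 and 0.021 m and x of ledge in the frame of shelf between -0.045 and -0.03 m and angle between ledge's own z axis and vertical below 0.09 rad and linear speed of each of ledge, saltpot below 0.02 m/s and x of saltpot in the frame of ledge between -0.068 and -0.034 m and y of saltpot in the frame of ledge between -0.05 and 0.05 m and z of saltpot in the frame of ledge between 0.008 and 0.017 m and angle between saltpot's own z axis and vertical below 0.1 rad and contact force between saltpot and ledge above 1 N); the robot touches nothing.
It fails at once if while in the gripper, the ledge is forced against the studs, board or shelf with more than 15 N (contact force between ledge and shelf above 15 N and contact force between the fingers and ledge above 1 N).
It fails at once if the salt pot is banged or pressed down on the ledge with more than 20 N (contact force between saltpot and ledge above 20 N).
It fails at once if a bystander on the table is pushed more than 30 mm or tipped (distance of any of tumbler, teatin, jug, bowl, spoon from where it was at the start of the episode above 0.03 m or angle between any of tumbler, teatin, jug's own z axis and vertical above 0.3 rad).
It fails at once if the hanging ladle or sieve is knocked so that it swings more than 0.4 rad (value of joint any of ladle, sieve above 0.4 rad or value of joint any of ladle, sieve below -0.4 rad).
It also fails if it takes over 72 s, if anything falls off the work surface, if the arm or the gripper's body presses on something with over 40 N, if the wrist force passes 120 N, or if a joint passes its speed limit or range.

ROBOT

A 7-joint arm with a two-finger parallel gripper is mounted at the origin on the work surface. World frame = base frame: x ahead of the robot, y to its left, z up, the work surface at z = 0. Lengths are in mm, angles in rad, forces in N, time in s.
With the tool pointing down it reaches from about 350 to 900 mm from the base axis. Payload 7.2 kg.
Tool frame: the origin (TCP) lies midway between the tips of the shut fingers; the grasp point (between the pads) lies 19 mm behind it (r.grasp_offset is the distance from the TCP to the grasp point, in mm); z points along the fingers, y is the direction in which the jaws open and shut (so a half turn about z gives the same grasp; the last joint's range is limited). The gripper opens to 88 mm and grips with 3 to 60 N. Pads are 20 mm wide; open, the fingers measure 115 mm over their backs; the gripper's body (75 mm by 178 mm) begins 61 mm behind the grasp point.
Start: joints at [-1.224, 0.411, -0.013, 1.596, 0.006, 1.134, -0.082], TCP at [251.889, 571.997, 222.653] pointing down, gripper open.
Joint ranges: [-2.95, 2.95], [-0.29, 1.99], [-1.47, 1.44], [0.14, 2.54], [-1.03, 4.17], [0.13, 1.85], [-2.86, 2.86]. Speed limits (rad/s): [2.39, 2.39, 3.01, 3.01, 3.14, 3.14, 3.14].

INTERFACE

Orientations are given as a 3x3 rotation matrix whose columns are the frame's x, y, z axes.
In Python, from rig import read_state, imaging, r, finder gives the robot as it stands.
- The arm moves only by the tool step_arm, never from a script. Its argument "targets" is a list of rows, each an object of numbers: "fingers": the gripper command: -1 is fully open, 1 is shut, values between are in proportion; "x", "y", "z": the shift along the world's x, y, z in units of 150 mm (1.0 is 150 mm); "wx", "wy", "wz": the turn, a rotation vector about the world's x, y, z in units of 30 degrees (1.0 is 30 degrees). A call has exactly 10 rows; each row is the pose to reach, as a shift and turn from the pose measured when the call began; what a row does not reach only later rows make up. A row lasts 1/12 s, in which the tool goes at most 41.7 mm and 7.16 degrees, less where a joint would pass 70% of its speed; a pose out of reach is approached as far as the arm can. A call with a number of a shift or a turn outside -1 to 1 is refused whole. A call with a gripper value outside its range is refused whole. The fingers move at their own pace and stop on an object; "force" is the grip in N (left out, the last holds). Time passes only in rows, so rows that repeat a pose let the fingers close, or fill a call up. It gives the time, the measured TCP pose, the force and the opening at its end, in the units of the state.
- read_state(): the state, without advancing time (a new reading comes with each control period).
- imaging.get_image(name): name is "scene" or "side" or "wrist"; returns the picture (480x640x3 uint8, red, green, blue); there is no depth.
- imaging.camera_params(name): a dict with "mtx" (3x3 intrinsics, pixels), "dist" ([k1, k2, p1, p2, k3] as OpenCV has them; the pictures are not rectified), "R" (3x3) and "t" (3): a world point X has camera coordinates R X + t; the wrist camera has in their place "mount" (4x4, takes a point from camera to tool coordinates, whose origin is the TCP and whose axes are the flange's). Camera axes: x right, y down, z forward; pixel columns grow to the right and rows downward; lengths in mm; the calibration is good to about 2 mm. A picture is of the moment at which its call begins: read the wrist's pose just before it. camera_params takes no time and is no camera call.
- r.hand_in(): hands the job in, once; it reports no verdict.
Trained networks look in the newest picture that a camera, given by its name, has taken for a name from the list of things; names that differ only in an ending like _2 or _b are one class to them, and where a whole thing is asked for, a point or a joint stands for the part that bears it (a point fixed in the world has none). Each returns a list of dicts, best first, with "p" (0 to 1); they miss things now and then, are a little off and sometimes report something else, mostly with a low value. They report only what shows in the picture. A call takes as long as a camera call. They do not tell look-alikes from the thing itself.
- finder.boxes_of(thing, camera): "position" ([column, row] in pixels, amid what is visible of it).
The state is a dict: "t": time; "q": joint angles; "qvel": joint speeds; "joint_efforts": joint torques, N m; "position": TCP position; "tool_rot": TCP orientation; "wrist_force": force on the tool from outside, world axes, zero at the start; "wrist_torque": the same for the moment, N m; "gripper_width": finger opening in mm.
Only numpy, scipy, OpenCV 4.12 (cv2) and the standard library are available. Lean on these libraries where they do the work, as an engineer would, in place of code of your own. Each camera call takes 0.05 s, during which the arm holds its last target.

## Working session

There is one attempt and no reset: what is moved stays moved. The work goes in short steps, Python scripts to look and compute and a tool call to move; the robot and the scene stay as the last step left them, time stands still between calls to the robot, and variables do not carry over. Pictures are saved under pics/ and viewed, and the job is handed in when it is done.

Besides the shell and the picture viewer there is one more tool, called after "Emit:" in YAML: its name, and indented under it one key for each argument. step_arm: Moves the arm, as the interface text tells. Its arguments: {"type":"object","properties":{"targets":{"type":"array"},"force":{"type":"number"}},"required":["targets"]}

```bash
ls; mkdir -p pics
python3 - <<'E'
from rig import read_state, imaging, r, finder
import cv2
s=read_state();print({k:(v if not hasattr(v,'__len__') else [round(float(x),3) for x in __import__('numpy').ravel(v)]) for k,v in s.items()})
for c in ['scene','side','wrist']:
    im=imaging.get_image(c); cv2.imwrite(f'pics/{c}0.png',im[:,:,::-1]); print(c,imaging.camera_params(c))
    for n in ['ledge','saltpot','studs_nominal','ear','notches','shelf','tumbler','teatin','jug','bowl','spoon','ladle','sieve']:
        try: print(n,[( [round(float(v)) for v in d['position']],round(d['p'],2)) for d in finder.boxes_of(n,c)])
        except Exception as e: print(n,e)
print(read_state()['t'])
E
```

```text
pics
{'t': 0.0, 'q': [-1.224, 0.412, -0.013, 1.597, 0.006, 1.134, -0.082], 'qvel': [-0.001, -0.001, 0.001, 0.001, -0.0, -0.001, 0.0], 'joint_efforts': [-0.0, -58.795, 0.642, -29.107, -0.054, 0.019, 0.0], 'position': [251.726, 571.53, 221.823], 'tool_rot': [-0.915, 0.403, -0.001, 0.403, 0.915, -0.001, -0.0, -0.002, -1.0], 'wrist_force': [0.537, 0.17, 0.377], 'wrist_torque': [-0.0, 0.011, -0.019], 'gripper_width': 87.64990524516946}
scene {'mtx': array([[580.06497188,   0.        , 302.77552784],
       [  0.        , 580.06497188, 239.62754429],
       [  0.        ,   0.        ,   1.        ]]), 'dist': array([-0.0453995,  0.       ,  0.       ,  0.       ,  0.       ]), 'R': array([[-4.56198258e-01,  8.89878082e-01, -3.85482206e-04],
       [ 5.78531670e-01,  2.96256527e-01, -7.59956036e-01],
       [-6.76154018e-01, -3.46913634e-01, -6.49974364e-01]]), 't': array([ 343.27249137, -160.44503699, 2314.30291987])}
ledge [([212, 194], 0.87), ([286, 259], 0.84)]
saltpot [([322, 311], 0.87)]
studs_nominal [([449, 305], 0.76)]
ear [([216, 190], 0.6), ([288, 261], 0.55)]
notches [([287, 26
[... 1329 characters left out ...]
    [  0.        , 371.04029966, 238.27242813],
       [  0.        ,   0.        ,   1.        ]]), 'dist': array([-0.00695497,  0.        ,  0.        ,  0.        ,  0.        ]), 'mount': array([[-9.48073601e-04, -9.56547853e-01, -2.91573845e-01,
         7.97657118e+01],
       [ 9.99999535e-01, -8.55620573e-04, -4.44591108e-04,
        -3.73146410e-01],
       [ 1.75796089e-04, -2.91574130e-01,  9.56548219e-01,
        -1.61519869e+02],
       [ 0.00000000e+00,  0.00000000e+00,  0.00000000e+00,
         1.00000000e+00]])}
ledge []
saltpot []
studs_nominal [([234, 428], 0.74)]
ear []
notches []
shelf [([236, 426], 0.74)]
tumbler []
teatin []
jug []
bowl []
spoon []
ladle []
sieve []
2.1
```

View pics/scene0.png

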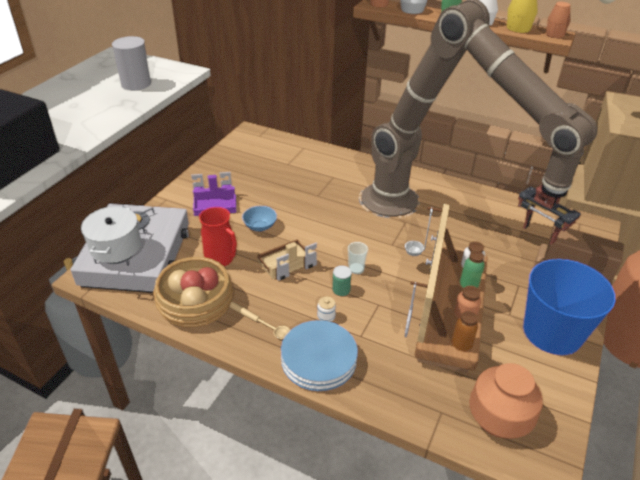

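View pics/side0.png

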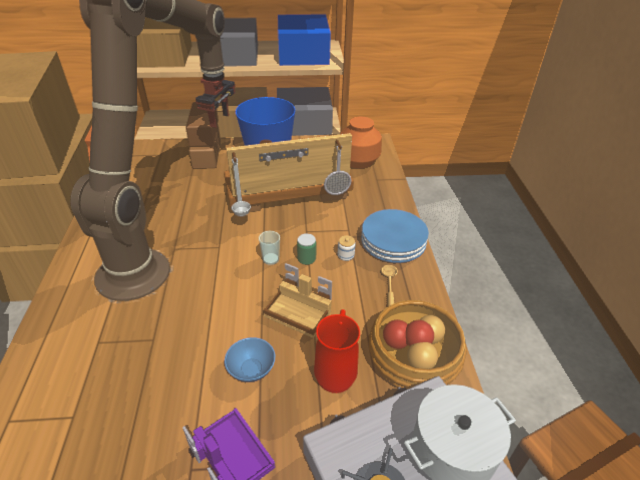

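View pics/wrist0.png

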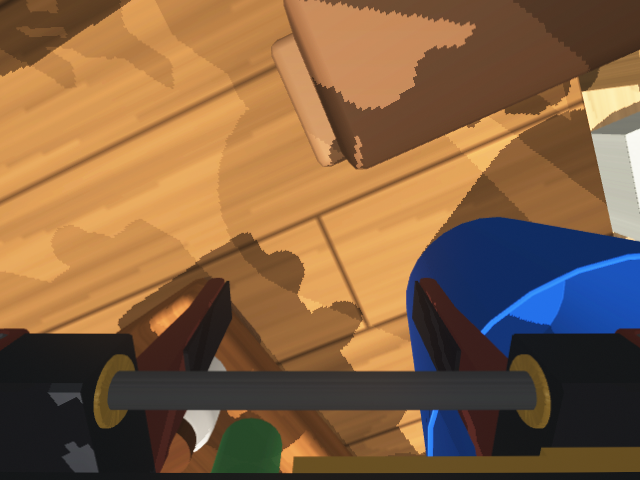

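Run:
```python
import cv2
s=cv2.imread('pics/side0.png');c=cv2.imread('pics/scene0.png')
cv2.imwrite('pics/a1.png',cv2.resize(s[125:225,220:360],None,fx=5.7,fy=5.7,interpolation=cv2.INTER_CUBIC))
cv2.imwrite('pics/a2.png',cv2.resize(s[225:345,230:370],None,fx=5,fy=5,interpolation=cv2.INTER_CUBIC))
cv2.imwrite('pics/a3.png',cv2.resize(c[225:330,240:380],None,fx=5.5,fy=5.5,interpolation=cv2.INTER_CUBIC))
```

```text
(no output)
```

View pics/a1.png

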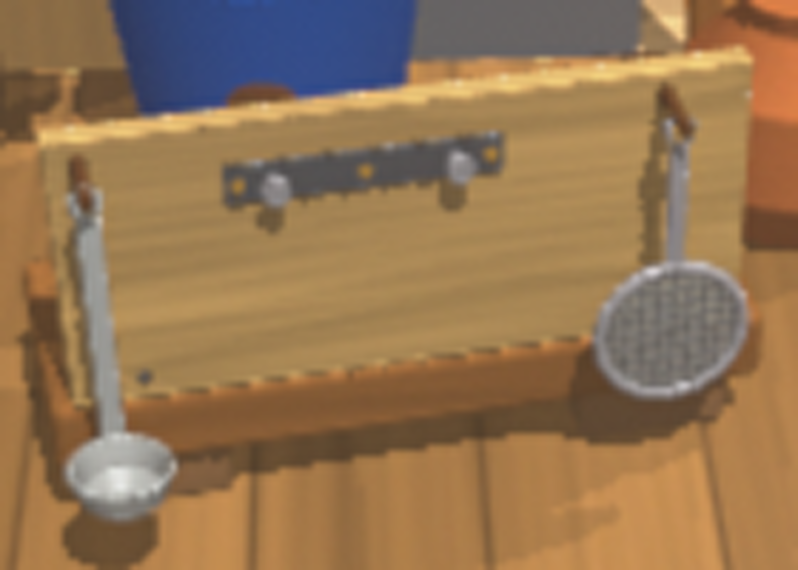

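View pics/a2.png

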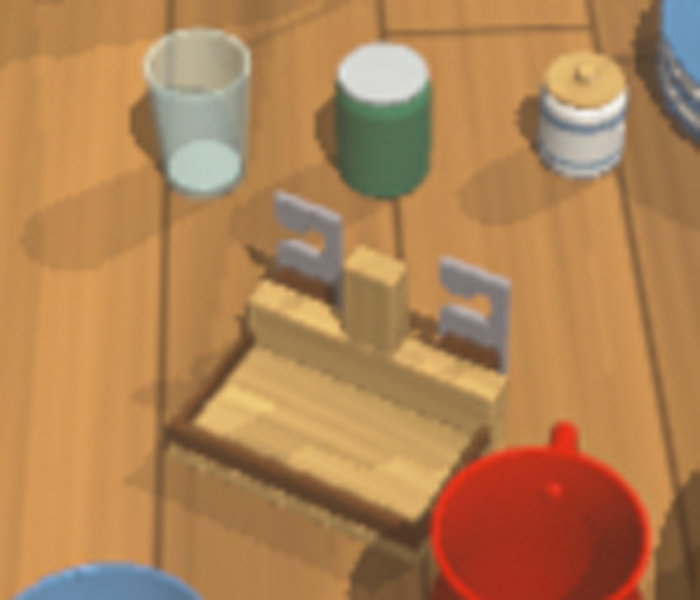

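View pics/a3.png

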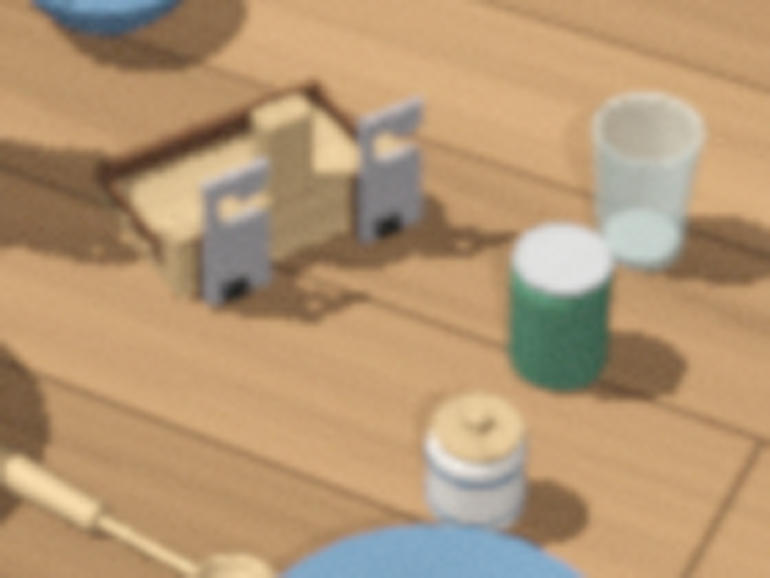

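```bash
cat > h.py <<'E'
import numpy as np, cv2
from scipy.optimize import least_squares
from rig import read_state, imaging, r, finder
P={c:imaging.camera_params(c) for c in ['scene','side']}
def proj(c,X):
    p=P[c]; rv,_=cv2.Rodrigues(p['R']); 
    return cv2.projectPoints(np.float64(X).reshape(-1,1,3),rv,p['t'],p['mtx'],p['dist'])[0].reshape(-1,2)
def Rz(a): return np.array([[np.cos(a),-np.sin(a),0],[np.sin(a),np.cos(a),0],[0,0,1]])
def wproj(X,pos,rot):
    p=imaging.camera_params('wrist');M=p['mount']
    Xt=(np.float64(X).reshape(-1,3)-pos)@rot
    Xc=(Xt-M[:3,3])@M[:3,:3]
    return cv2.projectPoints(Xc.reshape(-1,1,3),np.zeros(3),np.zeros(3),p['mtx'],p['dist'])[0].reshape(-1,2)
def A1(u):return np.array([220,125])+(np.float64(u)+.5)/5.7-.5
def A2(u):return np.array([230,225])+(np.float64(u)+.5)/5-.5
def A3(u):return np.array([240,225])+(np.float64(u)+.5)/5.5-.5
def ray(c,px):
    p=P[c];n=cv2.undistortPoints(np.float64(px).reshape(1,1,2),p['mtx'],p['dist']).ravel()
    return -p['R'].T@p['t'], p['R'].T@np.array([n[0],n[1],1])
def onz(c,px,z):
    o,d=ray(c,px);return o+d*(z-o[2])/d[2]
E
cat > fit.py <<'E'
from h import *
for c in P: print(c,(-P[c]['R'].T@P[c]['t']).round())
# board
pts=[([0,175,275],(45,145)),([0,-250,275],(742,62)),([0,175,90],(80,403))]
st=[([-17.5,55,235],(275,190)),([-17.5,-55,235],(461,167)),([-3,84,248],(224,165)),([-3,84,222],(228,208)),([-3,-84,248],(502,133)),([-3,-84,222],(503,170))]
def f(v):
    e=[]
    for L,S in((pts,0),(st,v[3])):
        for X,u in L:
            e.append(proj('side',Rz(v[2])@(np.array(X)+[0,S,0])+[v[0],v[1],0])[0]-A1(u))
    return np.ravel(e)
s=least_squares(f,[600,500,1.6,0],loss='soft_l1');print('board',s.x.round(3),f(s.x).round(1).reshape(-1,2).tolist())
L2=[([-100,82,30],(170,430)),([-100,-82,30],(415,530)),([10,17,112],(360,247)),([10,-17,112],(408,262)),([-10,17,112],(343,268)),([-10,-17,112],(376,287)),
([-10,82,50],(250,300)),([10,82,50],(268,278)),([25,81.5,105],(277,193)),([25,38.5,105],(342,215)),([25,-28.5,105],(440,259)),([25,-71.5,105],(510,281))]
L3=[([30,-71.5,105],(203,185)),([30,-28.5,105],(268,163)),([30,38.5,105],(362,121)),([30,81.5,105],(423,100)),([-100,82,30],(316,83)),([-100,-82,30],(103,173)),([10,17,112],(312,116)),([10,-17,112],(273,135))]
def g(v):
    e=[]
    for c,L,A in(('side',L2,A2),('scene',L3,A3)):
        for X,u in L: e.append(proj(c,Rz(v[2])@np.array(X)+[v[0],v[1],0])[0]-A(u))
    return np.ravel(e)
s=least_squares(g,[550,150,1.4],loss='soft_l1');print('ledge',s.x.round(3),g(s.x).round(1).reshape(-1,2).tolist())
for n,h,ps,pc in [('pot lid',62,A2((583,80)),A3((475,428))),('tin top',85,A2((383,72)),A3((563,258))),('tumb top',95,A2((199,60)),A3((648,130))),('jug top',190,(330+6,225+105),(217,217)),('bowl',50,(249,352),(260,216)),('sievering',0,A1((672,262)),(408,315))]:
    print(n,onz('side',ps,h).round(),onz('scene',pc,h).round())
E
python3 fit.py
```

```text
scene [1814.  545. 1382.]
side [  498. -1103.  1092.]
board [490.409 470.875 102.767  48.276] [[15.2, -14.9], [-15.8, -36.8], [13.9, -14.7], [-4.3, -17.4], [-12.5, -23.5], [-4.8, -15.1], [-4.9, -16.0], [-16.2, -24.8], [-16.2, -24.9]]
ledge [ 536.521 -155.738   -5.265] [[-0.6, -1.5], [0.8, 0.3], [-0.4, -1.4], [0.5, -0.4], [-0.4, -1.2], [3.5, -0.8], [-0.6, -0.5], [-0.7, -0.5], [-0.5, 0.3], [-0.7, 0.9], [0.1, -0.0], [-0.4, 0.8], [-0.0, 1.3], [-0.4, 0.7], [-0.1, 1.4], [-0.3, 0.8], [-0.3, -0.7], [-2.1, -1.2], [0.3, -0.5], [-1.4, -0.4]]
pot lid [680.  47.  62.] [675.  41.  62.]
tin top [550.  36.  85.] [548.  38.  85.]
tumb top [435.  43.  95.] [431.  41.  95.]
jug top [ 598. -408.  190.] [ 601. -398.  190.]
bowl [ 382. -357.   50.] [ 380. -369.   50.]
sievering [704. 548.   0.] [552. 274.   0.]
```

```bash
sed -i "s/\[600,500,1.6,0\],loss='soft_l1'/[490,230,1.6,0]/; s/\[550,150,1.4\]/[537,-156,1.02]/" fit.py
cat >> fit.py <<'E'
P0=s.x
# scene view of board
E
python3 fit.py | head -4
python3 - <<'E'
import cv2
c=cv2.imread('pics/scene0.png')
cv2.imwrite('pics/a4.png',cv2.resize(c[195:375,390:510],None,fx=3.3,fy=3.3,interpolation=cv2.INTER_CUBIC))
E
```

```text
scene [1814.  545. 1382.]
side [  498. -1103.  1092.]
board [476.942 302.862   1.759 -11.042] [[-1.0, -0.2], [2.1, -1.0], [-1.0, 0.9], [0.4, 0.3], [0.1, 0.2], [-0.3, 0.1], [-0.5, -0.6], [0.2, -0.5], [0.1, -0.3]]
ledge [ 536.521 -155.738    1.018] [[-0.6, -1.5], [0.8, 0.3], [-0.4, -1.4], [0.5, -0.4], [-0.4, -1.2], [3.5, -0.8], [-0.6, -0.5], [-0.7, -0.5], [-0.5, 0.3], [-0.7, 0.9], [0.1, -0.0], [-0.4, 0.8], [-0.0, 1.3], [-0.4, 0.7], [-0.1, 1.4], [-0.3, 0.8], [-0.3, -0.7], [-2.1, -1.2], [0.3, -0.5], [-1.4, -0.4]]
```

View pics/a4.png

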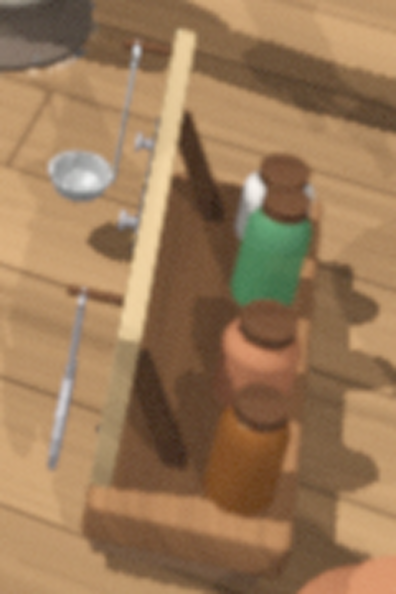

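```bash
cat > fit2.py <<'E'
from h import *
def A4(u):return np.array([390,195])+(np.float64(u)+.5)/3.3-.5
pts=[('side',[0,175,275],A1((45,145)),0),('side',[0,-250,275],A1((744,65)),0),('side',[0,175,90],A1((80,403)),0),
('scene',[0,175,275],A4((174,33)),0),('scene',[0,-250,275],A4((120,340)),0),('scene',[0,-250,90],A4((95,484)),0)]
for X,u in [([-17.5,55,235],(275,190)),([-17.5,-55,235],(461,167)),([-3,84,248],(224,165)),([-3,84,222],(228,208)),([-3,-84,248],(502,133)),([-3,-84,222],(503,170))]: pts.append(('side',X,A1(u),1))
pts+=[('scene',[-17.5,55,235],A4((137,142)),1),('scene',[-17.5,-55,235],A4((122,219)),1)]
def f(v): return np.ravel([proj(c,Rz(v[2])@(np.array(X)+[0,S*v[3],0])+[v[0],v[1],0])[0]-u for c,X,u,S in pts])
s=least_squares(f,[477,303,1.759,-11],loss='soft_l1');print('board',s.x.round(3),f(s.x).round(1).reshape(-1,2).tolist())
v=s.x
for y in(155,-195):
  for x in(0,-75):
    for z in (255,150,60): print(y,x,z,A1(0)*0+ (proj('side',Rz(v[2])@[x,y,z]+[v[0],v[1],0])[0]-[220,125])*5.7, (proj('scene',Rz(v[2])@[x,y,z]+[v[0],v[1],0])[0]-[390,195])*3.3)
E
python3 fit2.py
```

```text
board [477.449 303.431   1.763  -9.918] [[-0.8, -0.1], [1.7, -1.8], [-0.8, 0.9], [0.3, -0.5], [0.4, -0.1], [-1.1, 1.4], [0.2, 0.3], [-0.1, 0.1], [-0.5, 0.1], [-0.6, -0.7], [0.0, -0.6], [-0.1, -0.4], [-0.5, 0.6], [-0.3, 0.7]]
155 0 255 [ 77.24186405 168.02742254] [168.66911669  58.86792413]
155 0 150 [ 95.90925815 319.99840537] [152.45143729 142.13649718]
155 0 60 [110.65292304 440.23998375] [139.38721693 208.92069772]
155 -75 255 [ 95.09575982 237.89252281] [90.68543222 45.58037278]
155 -75 150 [113.58403068 391.89101562] [ 77.34574959 128.69221824]
155 -75 60 [128.14789419 513.42043046] [ 66.59497782 195.3858052 ]
-195 0 255 [662.21777626  93.58545248] [124.97679658 308.9798149 ]
-195 0 150 [656.06073536 242.44237499] [107.80581373 394.76026219]
-195 0 60 [651.17872592 360.59491781] [ 94.13646712 462.7447512 ]
-195 -75 255 [699.0723412  157.84479234] [ 34.85278239 291.2913758 ]
-195 -75 150 [691.15451099 308.78350224] [ 21.55886223 377.05912703]
-195 -75 60 [684.89218874 428.3013054 ] [ 10.96895628 445.08340739]
```

Emit:
step_arm:
  targets:
    - {"z":0.2,"fingers":-1}
    - {"z":0.4,"fingers":-1}
    - {"z":0.6,"fingers":-1,"y":-0.05}
    - {"z":0.8,"fingers":-1,"y":-0.15,"x":0.05,"wz":-0.15}
    - {"z":0.9,"fingers":-1,"y":-0.3,"x":0.1,"wz":-0.3}
    - {"z":0.9,"fingers":-1,"y":-0.45,"x":0.15,"wz":-0.45}
    - {"z":0.9,"fingers":-1,"y":-0.6,"x":0.2,"wz":-0.6}
    - {"z":0.9,"fingers":-1,"y":-0.75,"x":0.25,"wz":-0.75}
    - {"z":0.9,"fingers":-1,"y":-0.9,"x":0.3,"wz":-0.9}
    - {"z":0.9,"fingers":-1,"y":-1,"x":0.35,"wz":-1}

```text
$.targets[0]: bad value
```

Emit:
step_arm:
  targets:
    - {"x":0,"y":0,"z":0.2,"wx":0,"wy":0,"wz":0,"fingers":-1}
    - {"x":0,"y":0,"z":0.4,"wx":0,"wy":0,"wz":0,"fingers":-1}
    - {"x":0,"y":-0.05,"z":0.6,"wx":0,"wy":0,"wz":0,"fingers":-1}
    - {"x":0.05,"y":-0.15,"z":0.8,"wx":0,"wy":0,"wz":-0.15,"fingers":-1}
    - {"x":0.1,"y":-0.3,"z":0.9,"wx":0,"wy":0,"wz":-0.3,"fingers":-1}
    - {"x":0.15,"y":-0.45,"z":0.9,"wx":0,"wy":0,"wz":-0.45,"fingers":-1}
    - {"x":0.2,"y":-0.6,"z":0.9,"wx":0,"wy":0,"wz":-0.6,"fingers":-1}
    - {"x":0.25,"y":-0.75,"z":0.9,"wx":0,"wy":0,"wz":-0.75,"fingers":-1}
    - {"x":0.3,"y":-0.9,"z":0.9,"wx":0,"wy":0,"wz":-0.9,"fingers":-1}
    - {"x":0.35,"y":-1,"z":0.9,"wx":0,"wy":0,"wz":-1,"fingers":-1}

```text
t: 2.93
position: [305.0, 420.0, 358.1]
tool_rot: [[-0.587, 0.81, 0.0], [0.81, 0.587, 0.0], [0.0, 0.0, -1.0]]
wrist_force: [-0.1, -0.6, 0.8]
gripper_width: 87.8
```

Emit:
step_arm:
  targets:
    - {"x":0.04,"y":-0.1,"z":0,"wx":0,"wy":0,"wz":-0.1,"fingers":-1}
    - {"x":0.08,"y":-0.2,"z":0,"wx":0,"wy":0,"wz":-0.2,"fingers":-1}
    - {"x":0.12,"y":-0.3,"z":0,"wx":0,"wy":0,"wz":-0.3,"fingers":-1}
    - {"x":0.16,"y":-0.4,"z":0,"wx":0,"wy":0,"wz":-0.4,"fingers":-1}
    - {"x":0.2,"y":-0.5,"z":0,"wx":0,"wy":0,"wz":-0.5,"fingers":-1}
    - {"x":0.24,"y":-0.6,"z":0,"wx":0,"wy":0,"wz":-0.6,"fingers":-1}
    - {"x":0.28,"y":-0.7,"z":0,"wx":0,"wy":0,"wz":-0.7,"fingers":-1}
    - {"x":0.32,"y":-0.8,"z":0,"wx":0,"wy":0,"wz":-0.8,"fingers":-1}
    - {"x":0.36,"y":-0.9,"z":0,"wx":0,"wy":0,"wz":-0.9,"fingers":-1}
    - {"x":0.4,"y":-1,"z":0,"wx":0,"wy":0,"wz":-1,"fingers":-1}

```text
t: 3.77
position: [365.6, 268.5, 358.1]
tool_rot: [[-0.098, 0.995, 0.001], [0.995, 0.098, 0.0], [0.0, 0.001, -1.0]]
wrist_force: [0.5, -0.2, -0.3]
gripper_width: 87.8
```

Emit:
step_arm:
  targets:
    - {"x":0.04,"y":-0.1,"z":0,"wx":0,"wy":0,"wz":-0.1,"fingers":-1}
    - {"x":0.08,"y":-0.2,"z":0,"wx":0,"wy":0,"wz":-0.2,"fingers":-1}
    - {"x":0.12,"y":-0.3,"z":0,"wx":0,"wy":0,"wz":-0.3,"fingers":-1}
    - {"x":0.16,"y":-0.4,"z":0,"wx":0,"wy":0,"wz":-0.4,"fingers":-1}
    - {"x":0.2,"y":-0.5,"z":0,"wx":0,"wy":0,"wz":-0.5,"fingers":-1}
    - {"x":0.24,"y":-0.6,"z":0,"wx":0,"wy":0,"wz":-0.6,"fingers":-1}
    - {"x":0.28,"y":-0.7,"z":0,"wx":0,"wy":0,"wz":-0.7,"fingers":-1}
    - {"x":0.32,"y":-0.8,"z":0,"wx":0,"wy":0,"wz":-0.8,"fingers":-1}
    - {"x":0.36,"y":-0.9,"z":0,"wx":0,"wy":0,"wz":-0.9,"fingers":-1}
    - {"x":0.4,"y":-1,"z":0,"wx":0,"wy":0,"wz":-1,"fingers":-1}

```text
t: 4.6
position: [426.1, 117.0, 358.1]
tool_rot: [[0.417, 0.909, 0.001], [0.909, -0.417, -0.0], [0.0, 0.001, -1.0]]
wrist_force: [0.4, 0.2, -0.5]
gripper_width: 87.8
```

Emit:
step_arm:
  targets:
    - {"x":0.04,"y":-0.1,"z":0,"wx":0,"wy":0,"wz":-0.05,"fingers":-1}
    - {"x":0.08,"y":-0.2,"z":0,"wx":0,"wy":0,"wz":-0.1,"fingers":-1}
    - {"x":0.12,"y":-0.3,"z":0,"wx":0,"wy":0,"wz":-0.15,"fingers":-1}
    - {"x":0.16,"y":-0.4,"z":0,"wx":0,"wy":0,"wz":-0.2,"fingers":-1}
    - {"x":0.2,"y":-0.5,"z":0,"wx":0,"wy":0,"wz":-0.25,"fingers":-1}
    - {"x":0.24,"y":-0.6,"z":0,"wx":0,"wy":0,"wz":-0.25,"fingers":-1}
    - {"x":0.28,"y":-0.7,"z":-0.1,"wx":0,"wy":0,"wz":-0.25,"fingers":-1}
    - {"x":0.32,"y":-0.8,"z":-0.2,"wx":0,"wy":0,"wz":-0.25,"fingers":-1}
    - {"x":0.36,"y":-0.9,"z":-0.3,"wx":0,"wy":0,"wz":-0.25,"fingers":-1}
    - {"x":0.4,"y":-1,"z":-0.4,"wx":0,"wy":0,"wz":-0.25,"fingers":-1}

```text
t: 5.43
position: [486.6, -34.6, 297.5]
tool_rot: [[0.533, 0.846, 0.001], [0.846, -0.533, -0.0], [0.0, 0.001, -1.0]]
wrist_force: [0.5, 0.6, -0.3]
gripper_width: 87.7
```

Emit:
step_arm:
  targets:
    - {"x":0.05,"y":-0.1,"z":-0.1,"wx":0,"wy":0,"wz":0,"fingers":-1}
    - {"x":0.1,"y":-0.2,"z":-0.2,"wx":0,"wy":0,"wz":0,"fingers":-1}
    - {"x":0.15,"y":-0.3,"z":-0.3,"wx":0,"wy":0,"wz":0,"fingers":-1}
    - {"x":0.2,"y":-0.4,"z":-0.4,"wx":0,"wy":0,"wz":0,"fingers":-1}
    - {"x":0.25,"y":-0.5,"z":-0.5,"wx":0,"wy":0,"wz":0,"fingers":-1}
    - {"x":0.3,"y":-0.6,"z":-0.5,"wx":0,"wy":0,"wz":0,"fingers":-1}
    - {"x":0.33,"y":-0.7,"z":-0.5,"wx":0,"wy":0,"wz":0,"fingers":-1}
    - {"x":0.33,"y":-0.81,"z":-0.5,"wx":0,"wy":0,"wz":0,"fingers":-1}
    - {"x":0.33,"y":-0.81,"z":-0.5,"wx":0,"wy":0,"wz":0,"fingers":-1}
    - {"x":0.33,"y":-0.81,"z":-0.5,"wx":0,"wy":0,"wz":0,"fingers":-1}

```text
t: 6.27
position: [535.9, -157.4, 222.3]
tool_rot: [[0.535, 0.845, 0.0], [0.845, -0.535, -0.001], [-0.001, 0.001, -1.0]]
wrist_force: [0.2, 0.3, 0.6]
gripper_width: 87.7
```

```bash
cat > w.py <<'E'
import sys
from h import *
s=read_state(); im=imaging.get_image('wrist'); n=sys.argv[1]
cv2.imwrite(f'pics/{n}.png',im[:,:,::-1]); np.savez(f'pics/{n}.npz',p=s['position'],R=s['tool_rot'])
print(s['t'],np.round(s['position'],1),np.round(s['tool_rot'],3).tolist())
E
python3 w.py w1
```

```text
6.2667 [ 535.9 -157.4  222.3] [[0.535, 0.845, 0.0], [0.845, -0.535, -0.001], [-0.001, 0.001, -1.0]]
```

View pics/w1.png

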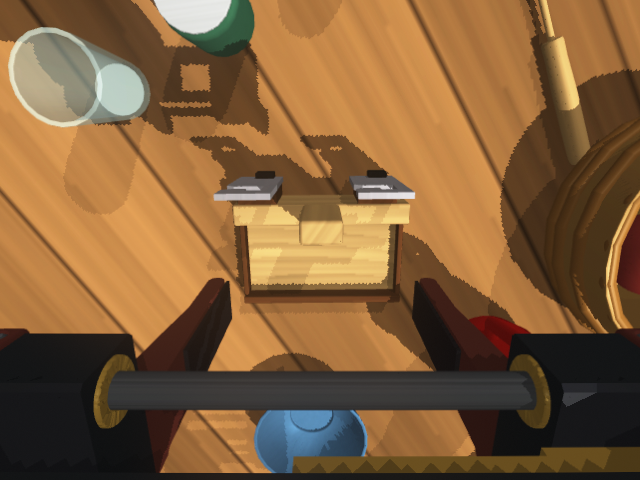

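Run:
```python
import cv2
s=cv2.imread('pics/w1.png')
cv2.imwrite('pics/w1c.png',cv2.resize(s[160:310,200:430],None,fx=3.4,fy=3.4,interpolation=cv2.INTER_CUBIC))
```

```text
(no output)
```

View pics/w1c.png

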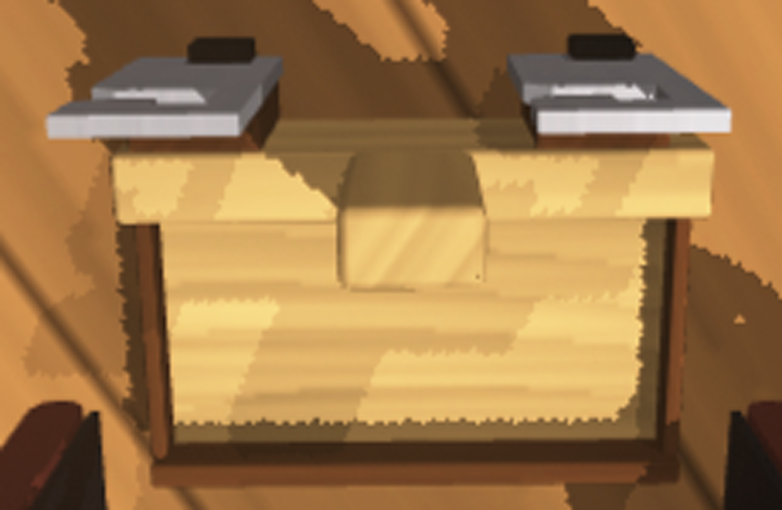

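Run:
```python
from h import *
d=np.load('pics/w1.npz')
C=[([30,81.5,105],(50,118)),([30,38.5,105],(243,112)),([25,81.5,105],(50,136)),([25,38.5,105],(241,134)),([30,-28.5,105],(537,112)),([30,-71.5,105],(730,107)),([25,-28.5,105],(540,133)),([25,-71.5,105],(730,132)),
([10,17,112],(345,208)),([10,-17,112],(484,206)),([-10,17,112],(341,287)),([-10,-17,112],(486,284)),([10,82,50],(115,153)),([10,-82,50],(712,143)),([-10,82,50],(118,222)),([-10,-82,50],(711,215))]
A=lambda u:np.array([200,160])+(np.float64(u)+.5)/3.4-.5
def f(v): return np.ravel([wproj(Rz(v[2])@np.array(X)+[v[0],v[1],0],d['p'],d['R'])[0]-A(u) for X,u in C])
s=least_squares(f,[536,-156,1.018],loss='soft_l1');print(s.x.round(3),f(s.x).round(1).reshape(-1,2).tolist())
```

```text
[ 536.951 -156.439    1.016] [[-1.1, -0.9], [-1.1, 0.2], [-0.4, 0.3], [-0.1, 0.2], [1.0, -0.9], [1.0, -0.0], [-0.0, -0.5], [0.6, -0.8], [-2.4, -0.5], [1.8, -0.4], [-0.5, 1.5], [1.0, 1.9], [-2.0, -0.1], [1.8, 0.8], [-1.1, 0.8], [0.8, 0.8]]
```

Emit:
step_arm:
  targets:
    - {"x":0.007,"y":0.007,"z":-0.2,"wx":0,"wy":0,"wz":0.018,"fingers":-1}
    - {"x":0.007,"y":0.007,"z":-0.4,"wx":0,"wy":0,"wz":0.018,"fingers":-1}
    - {"x":0.007,"y":0.007,"z":-0.55,"wx":0,"wy":0,"wz":0.018,"fingers":-1}
    - {"x":0.007,"y":0.007,"z":-0.7,"wx":0,"wy":0,"wz":0.018,"fingers":-1}
    - {"x":0.007,"y":0.007,"z":-0.8,"wx":0,"wy":0,"wz":0.018,"fingers":-1}
    - {"x":0.007,"y":0.007,"z":-0.9,"wx":0,"wy":0,"wz":0.018,"fingers":-1}
    - {"x":0.007,"y":0.007,"z":-0.96,"wx":0,"wy":0,"wz":0.018,"fingers":-1}
    - {"x":0.007,"y":0.007,"z":-0.995,"wx":0,"wy":0,"wz":0.018,"fingers":-1}
    - {"x":0.007,"y":0.007,"z":-0.995,"wx":0,"wy":0,"wz":0.018,"fingers":0}
    - {"x":0.007,"y":0.007,"z":-0.995,"wx":0,"wy":0,"wz":0.018,"fingers":0.4}
  force: 18

```text
t: 7.15
position: [537.4, -154.9, 73.5]
tool_rot: [[0.526, 0.851, 0.001], [0.851, -0.526, -0.0], [0.0, 0.001, -1.0]]
wrist_force: [-0.1, 0.2, -0.6]
gripper_width: 78.2
```

Emit:
step_arm:
  targets:
    - {"x":0,"y":0,"z":0,"wx":0,"wy":0,"wz":0,"fingers":1}
    - {"x":0,"y":0,"z":0,"wx":0,"wy":0,"wz":0,"fingers":1}
    - {"x":0,"y":0,"z":0,"wx":0,"wy":0,"wz":0,"fingers":1}
    - {"x":0,"y":0,"z":0,"wx":0,"wy":0,"wz":0,"fingers":1}
    - {"x":0,"y":0,"z":0,"wx":0,"wy":0,"wz":0,"fingers":1}
    - {"x":0,"y":0,"z":0,"wx":0,"wy":0,"wz":0,"fingers":1}
    - {"x":0,"y":0,"z":0,"wx":0,"wy":0,"wz":0,"fingers":1}
    - {"x":0,"y":0,"z":0,"wx":0,"wy":0,"wz":0,"fingers":1}
    - {"x":0,"y":0,"z":0,"wx":0,"wy":0,"wz":0,"fingers":1}
    - {"x":0,"y":0,"z":0,"wx":0,"wy":0,"wz":0,"fingers":1}

```text
t: 7.98
position: [537.4, -154.8, 73.6]
tool_rot: [[0.526, 0.851, 0.001], [0.851, -0.526, -0.0], [0.0, 0.001, -1.0]]
wrist_force: [-1.2, 0.8, 2.1]
gripper_width: 33.8
```

Emit:
step_arm:
  targets:
    - {"x":0,"y":0,"z":0.05,"wx":0,"wy":0,"wz":0,"fingers":1}
    - {"x":0,"y":0,"z":0.15,"wx":0,"wy":0,"wz":0,"fingers":1}
    - {"x":0,"y":0,"z":0.27,"wx":0,"wy":0,"wz":0,"fingers":1}
    - {"x":0,"y":0,"z":0.4,"wx":0,"wy":0,"wz":0,"fingers":1}
    - {"x":0,"y":0,"z":0.53,"wx":0,"wy":0,"wz":0.1,"fingers":1}
    - {"x":0,"y":0.05,"z":0.66,"wx":0,"wy":0,"wz":0.2,"fingers":1}
    - {"x":0,"y":0.12,"z":0.78,"wx":0,"wy":0,"wz":0.3,"fingers":1}
    - {"x":0.02,"y":0.2,"z":0.88,"wx":0,"wy":0,"wz":0.4,"fingers":1}
    - {"x":0.03,"y":0.3,"z":0.95,"wx":0,"wy":0,"wz":0.5,"fingers":1}
    - {"x":0.05,"y":0.4,"z":1.0,"wx":0,"wy":0,"wz":0.6,"fingers":1}

```text
t: 8.82
position: [544.7, -94.1, 224.5]
tool_rot: [[0.234, 0.972, 0.001], [0.972, -0.234, 0.0], [0.001, 0.001, -1.0]]
wrist_force: [-0.1, 0.5, -4.4]
gripper_width: 33.6
```

Emit:
step_arm:
  targets:
    - {"x":0.01,"y":0.1,"z":0.03,"wx":0,"wy":0,"wz":0.1,"fingers":1}
    - {"x":0.02,"y":0.2,"z":0.06,"wx":0,"wy":0,"wz":0.2,"fingers":1}
    - {"x":0.03,"y":0.3,"z":0.1,"wx":0,"wy":0,"wz":0.3,"fingers":1}
    - {"x":0.04,"y":0.4,"z":0.13,"wx":0,"wy":0,"wz":0.4,"fingers":1}
    - {"x":0.05,"y":0.5,"z":0.17,"wx":0,"wy":0,"wz":0.5,"fingers":1}
    - {"x":0.06,"y":0.6,"z":0.17,"wx":0,"wy":0,"wz":0.6,"fingers":1}
    - {"x":0.07,"y":0.7,"z":0.17,"wx":0,"wy":0,"wz":0.7,"fingers":1}
    - {"x":0.08,"y":0.8,"z":0.17,"wx":0,"wy":0,"wz":0.78,"fingers":1}
    - {"x":0.09,"y":0.9,"z":0.17,"wx":0,"wy":0,"wz":0.83,"fingers":1}
    - {"x":0.1,"y":0.95,"z":0.17,"wx":0,"wy":0,"wz":0.83,"fingers":1}

```text
t: 9.65
position: [559.6, 51.4, 249.6]
tool_rot: [[-0.201, 0.98, 0.0], [0.98, 0.201, 0.002], [0.002, 0.0, -1.0]]
wrist_force: [0.9, 1.0, -4.8]
gripper_width: 33.8
```

```bash
python3 w.py w2
python3 - <<'E'
from h import *
im=imaging.get_image('side');cv2.imwrite('pics/side2.png',im[:,:,::-1])
E
```

```text
9.65 [559.6  51.4 249.6] [[-0.201, 0.98, 0.0], [0.98, 0.201, 0.002], [0.002, 0.0, -1.0]]
```

View pics/w2.png

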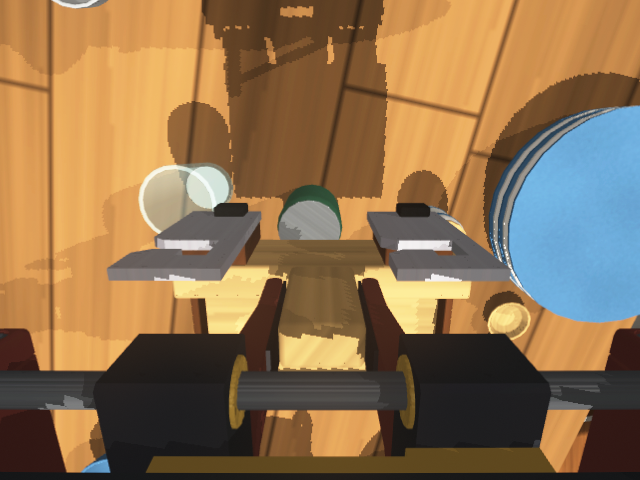

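View pics/side2.png

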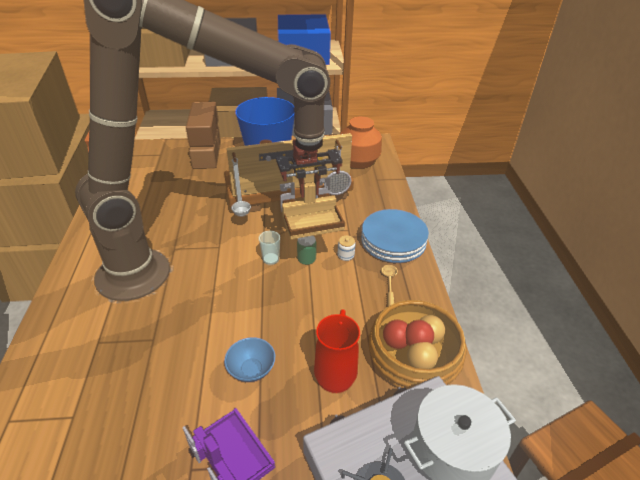

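Emit:
step_arm:
  targets:
    - {"x":0,"y":0.12,"z":0,"wx":0,"wy":0,"wz":-0.02,"fingers":1}
    - {"x":-0.01,"y":0.25,"z":0,"wx":0,"wy":0,"wz":-0.02,"fingers":1}
    - {"x":-0.02,"y":0.38,"z":0,"wx":0,"wy":0,"wz":-0.02,"fingers":1}
    - {"x":-0.03,"y":0.5,"z":0,"wx":0,"wy":0,"wz":-0.02,"fingers":1}
    - {"x":-0.03,"y":0.62,"z":0,"wx":0,"wy":0,"wz":-0.02,"fingers":1}
    - {"x":-0.03,"y":0.73,"z":0,"wx":0,"wy":0,"wz":-0.02,"fingers":1}
    - {"x":-0.03,"y":0.83,"z":0,"wx":0,"wy":0,"wz":-0.02,"fingers":1}
    - {"x":-0.03,"y":0.9,"z":0,"wx":0,"wy":0,"wz":-0.02,"fingers":1}
    - {"x":-0.03,"y":0.95,"z":0,"wx":0,"wy":0,"wz":-0.02,"fingers":1}
    - {"x":-0.03,"y":0.95,"z":0,"wx":0,"wy":0,"wz":-0.02,"fingers":1}

```text
t: 10.58
position: [555.2, 194.5, 249.3]
tool_rot: [[-0.19, 0.982, 0.0], [0.982, 0.19, 0.001], [0.001, 0.0, -1.0]]
wrist_force: [0.6, 0.1, -4.5]
gripper_width: 33.9
```

```bash
python3 w.py w3
python3 - <<'E'
import cv2
s=cv2.imread('pics/w3.png')
cv2.imwrite('pics/w3c.png',cv2.resize(s[0:300,80:540],None,fx=1.73,fy=1.73,interpolation=cv2.INTER_CUBIC))
E
```

```text
10.5833 [555.2 194.5 249.3] [[-0.19, 0.982, 0.0], [0.982, 0.19, 0.001], [0.001, 0.0, -1.0]]
```

View pics/w3c.png

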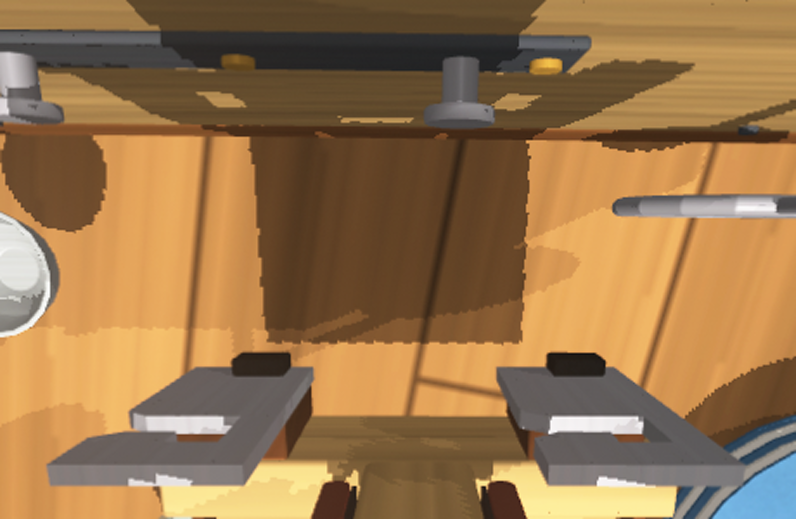

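```bash
cat > fit3.py <<'E'
from h import *
d=np.load('pics/w3.npz');p,R=d['p'],d['R']
A=lambda u:np.array([80,0])+(np.float64(u)+.5)/1.73-.5
S=[([-15.5,-55,235],(459.5,114)),([-15.5,46,235],(62,112)),([-15.5,-46,235],(424,114)),([-15.5,-64,235],(495,113)),([-3,-84,248],(592,38)),([-3,-84,222],(572,73)),([-3,0,222],(238,70)),([-3,35,222],(120,68))]
def f(v): return np.ravel([wproj(Rz(v[2])@np.array(X)+[v[0],v[1],0],p,R)[0]-A(u) for X,u in S])
s=least_squares(f,[487,305,1.763],loss='soft_l1');print('studs frame',s.x.round(3),f(s.x).round(1).reshape(-1,2).tolist())
w=s.x
L=[([30,81.5,105],(48,466)),([30,38.5,105],(250,467)),([25,81.5,105],(50,486)),([25,38.5,105],(243,485)),([30,-28.5,105],(542,467)),([30,-71.5,105],(745,466)),([25,-28.5,105],(545,485)),([25,-71.5,105],(742,484))]
yaw=np.arctan2(R[1,1],R[0,1])+np.pi/2
def g(v): return np.ravel([wproj(Rz(v[2])@np.array(X)+[v[0],v[1],v[3]],p,R)[0]-A(u) for X,u in L])
s=least_squares(g,[p[0],p[1],yaw,p[2]-73.6],loss='soft_l1');print('ledge',s.x.round(3),'tool yaw',yaw, g(s.x).round(1).reshape(-1,2).tolist())
v=s.x
print('ledge - tcp in ledge axes',Rz(v[2]).T@[v[0]-p[0],v[1]-p[1],v[3]-p[2]])
print('ledge in studs frame',Rz(w[2]).T@[v[0]-w[0],v[1]-w[1],v[3]], v[2]-w[2])
E
python3 fit3.py
```

```text
studs frame [488.73  304.108   1.758] [[0.3, -0.3], [-2.0, 0.2], [0.2, -0.4], [0.5, 0.4], [0.5, 4.2], [-2.8, -1.5], [7.3, -0.6], [-0.7, 0.5]]
ledge [555.57  191.967   1.762 174.701] tool yaw 1.7622662750783684 [[-0.6, -0.2], [-4.3, -0.9], [0.4, 0.4], [0.8, 0.9], [3.6, -1.1], [-0.7, -0.7], [1.1, 0.6], [-0.9, 1.0]]
ledge - tcp in ledge axes [ -2.52331105   0.10291611 -74.63218676]
ledge in studs frame [-122.59910552  -44.86080255  174.70086778] 0.0046270524656306655
```

Emit:
step_arm:
  targets:
    - {"x":0,"y":0,"z":-0.05,"wx":0,"wy":0,"wz":0,"fingers":1}
    - {"x":0,"y":0,"z":-0.102,"wx":0,"wy":0,"wz":0,"fingers":1}
    - {"x":-0.015,"y":0.08,"z":-0.102,"wx":0,"wy":0,"wz":0,"fingers":1}
    - {"x":-0.03,"y":0.16,"z":-0.102,"wx":0,"wy":0,"wz":0,"fingers":1}
    - {"x":-0.046,"y":0.24,"z":-0.102,"wx":0,"wy":0,"wz":0,"fingers":1}
    - {"x":-0.061,"y":0.32,"z":-0.102,"wx":0,"wy":0,"wz":0,"fingers":1}
    - {"x":-0.076,"y":0.4,"z":-0.102,"wx":0,"wy":0,"wz":0,"fingers":1}
    - {"x":-0.088,"y":0.46,"z":-0.102,"wx":0,"wy":0,"wz":0,"fingers":1}
    - {"x":-0.095,"y":0.5,"z":-0.102,"wx":0,"wy":0,"wz":0,"fingers":1}
    - {"x":-0.1,"y":0.525,"z":-0.102,"wx":0,"wy":0,"wz":0,"fingers":1}

```text
t: 11.47
position: [539.9, 273.3, 234.1]
tool_rot: [[-0.191, 0.982, 0.0], [0.982, 0.191, 0.001], [0.001, 0.0, -1.0]]
wrist_force: [0.1, -0.6, -4.7]
gripper_width: 34.0
```

```bash
python3 w.py w4
python3 - <<'E'
import cv2
s=cv2.imread('pics/w4.png')
cv2.imwrite('pics/w4c.png',cv2.resize(s[100:340,80:540],None,fx=1.73,fy=1.73,interpolation=cv2.INTER_CUBIC))
E
```

```text
11.4667 [539.9 273.3 234.1] [[-0.191, 0.982, 0.0], [0.982, 0.191, 0.001], [0.001, 0.0, -1.0]]
```

View pics/w4c.png

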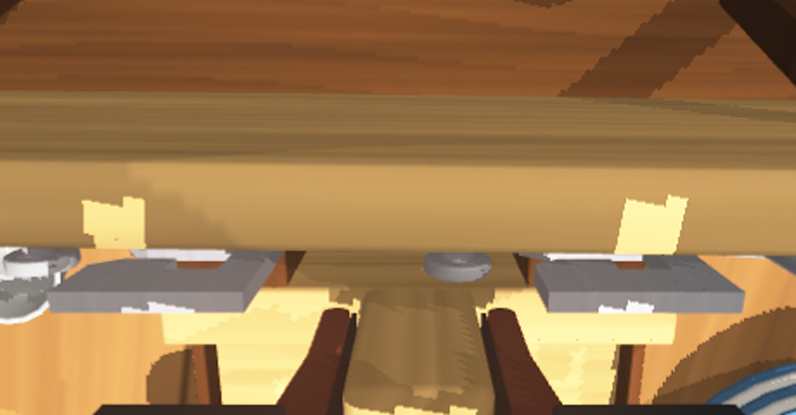

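```bash
cat > fit4.py <<'E'
from h import *
d=np.load('pics/w4.npz');p,R=d['p'],d['R']
A=lambda u:np.array([80,100])+(np.float64(u)+.5)/1.73-.5
c=imaging.camera_params('wrist');M=c['mount']
def ray(px,z):
    n=cv2.undistortPoints(np.float64(px).reshape(1,1,2),c['mtx'],c['dist']).ravel()
    o=R@M[:3,3]+p; dd=R@M[:3,:3]@np.array([n[0],n[1],1]); return o+dd*(z-o[2])/dd[2]
def tl(X): return (X-p)@R  # tool coords
for u in [(10,247),(400,250),(790,256)]: print('front top edge',tl(ray(A(u),275)).round(2))
for u in [(10,90),(400,95),(790,101)]: print('back',tl(ray(A(u),275)).round(2))
for u in [(50,292),(243,292),(548,292),(742,292)]: print('straptop back z105', tl(ray(A(u),p[2]-74+105)).round(2))
for u in [(424,265),(458,265),(492,265)]: print('head', tl(ray(A(u),235)).round(2))
for u in [(343,392),(494,392)]: pass
E
python3 fit4.py
```

```text
front top edge [ 41.37 -80.7  -40.94]
front top edge [ 40.65  -3.69 -40.92]
front top edge [ 39.28  73.73 -40.9 ]
back [ 71.63 -75.1  -40.92]
back [ 70.58  -3.41 -40.9 ]
back [ 69.48  68.69 -40.88]
straptop back z105 [ 27.92 -80.49 -31.01]
straptop back z105 [ 27.88 -38.3  -30.99]
straptop back z105 [ 27.78  28.21 -30.97]
straptop back z105 [ 27.7   70.67 -30.96]
head [23.59  1.45 -0.93]
head [23.58 10.45 -0.92]
head [23.56 19.46 -0.92]
```

```bash
cat >> fit4.py <<'E'
print('---')
g=cv2.imread('pics/w4.png').astype(float)
# print column profiles for edge: largest gradients
for lo,hi in((145,165),(236,256),(185,205)):
  pts=[]
  for c0 in range(90,540,10):
    col=cv2.cvtColor(g[:,c0-2:c0+3].astype(np.uint8),cv2.COLOR_BGR2GRAY).mean(1) 
    gr=np.abs(np.diff(col)); k=lo+np.argmax(gr[lo:hi]) ; 
    if gr[k]>8: pts.append((c0,k+.5))
  print(lo,pts)
E
python3 fit4.py | sed -n '/---/,$p'
```

```text
---
145 [(90, np.float64(151.5)), (100, np.float64(156.5)), (110, np.float64(156.5)), (120, np.float64(152.5)), (130, np.float64(152.5)), (140, np.float64(152.5)), (150, np.float64(152.5)), (160, np.float64(152.5)), (170, np.float64(152.5)), (180, np.float64(152.5)), (190, np.float64(152.5)), (200, np.float64(153.5)), (210, np.float64(153.5)), (220, np.float64(153.5)), (230, np.float64(153.5)), (240, np.float64(153.5)), (250, np.float64(153.5)), (260, np.float64(153.5)), (270, np.float64(153.5)), (280, np.float64(154.5)), (290, np.float64(154.5)), (300, np.float64(154.5)), (310, np.float64(154.5)), (320, np.float64(154.5)), (330, np.float64(154.5)), (340, np.float64(154.5)), (380, np.float64(155.5)), (390, np.float64(155.5)), (400, np.float64(155.5)), (410, np.float64(155.5)), (420, np.float64(155.5)), (430, np.float64(156.5)), (440, np.float64(159.5)), (450, np.float64(156.5)), (460, np.float64(151.5)), (470, np.float64(163.5)), (480, np.float64(158.5)), (490, np.float64(159.5)), (510, np.float64(161.5)), (520, np.float64(162.5)), (530, np.float64(163.5))]
236 [(90, np.float64(251.5
[... 1621 characters left out ...]
270, np.float64(194.5)), (280, np.float64(194.5)), (290, np.float64(194.5)), (300, np.float64(194.5)), (310, np.float64(194.5)), (320, np.float64(195.5)), (330, np.float64(195.5)), (340, np.float64(195.5)), (350, np.float64(195.5)), (360, np.float64(195.5)), (370, np.float64(195.5)), (380, np.float64(195.5)), (390, np.float64(195.5)), (400, np.float64(196.5)), (410, np.float64(196.5)), (420, np.float64(196.5)), (430, np.float64(196.5)), (440, np.float64(196.5)), (450, np.float64(196.5)), (460, np.float64(196.5)), (470, np.float64(196.5)), (480, np.float64(197.5)), (490, np.float64(197.5)), (500, np.float64(197.5)), (510, np.float64(197.5)), (520, np.float64(197.5)), (530, np.float64(197.5))]
```

Emit:
step_arm:
  targets:
    - {"x":0,"y":0,"z":0,"wx":0,"wy":0,"wz":-0.008,"fingers":1}
    - {"x":0,"y":0,"z":0,"wx":0,"wy":0,"wz":-0.015,"fingers":1}
    - {"x":0,"y":0,"z":0,"wx":0,"wy":0,"wz":-0.015,"fingers":1}
    - {"x":-0.001,"y":0.006,"z":0,"wx":0,"wy":0,"wz":-0.015,"fingers":1}
    - {"x":-0.002,"y":0.012,"z":0,"wx":0,"wy":0,"wz":-0.015,"fingers":1}
    - {"x":-0.003,"y":0.018,"z":0,"wx":0,"wy":0,"wz":-0.015,"fingers":1}
    - {"x":-0.005,"y":0.024,"z":0,"wx":0,"wy":0,"wz":-0.015,"fingers":1}
    - {"x":-0.006,"y":0.03,"z":0,"wx":0,"wy":0,"wz":-0.015,"fingers":1}
    - {"x":-0.007,"y":0.034,"z":0,"wx":0,"wy":0,"wz":-0.015,"fingers":1}
    - {"x":-0.007,"y":0.034,"z":0,"wx":0,"wy":0,"wz":-0.015,"fingers":1}

```text
t: 12.35
position: [538.7, 278.8, 234.0]
tool_rot: [[-0.183, 0.983, -0.0], [0.983, 0.183, 0.001], [0.001, 0.0, -1.0]]
wrist_force: [-0.2, 0.5, -4.6]
gripper_width: 33.6
```

```bash
cat > s.py <<'E'
from h import *
s=read_state();R=Rz(1.757)
print(s['t'],'pos',np.round(s['position'],2),'F',np.round(s['wrist_force'],2),'F shelf',np.round(R.T@s['wrist_force'],2),'T',np.round(s['wrist_torque'],3),'Tshelf',np.round(R.T@s['wrist_torque'],3),'w',round(s['gripper_width'],2),'yaw',np.arctan2(s['tool_rot'][1][1],s['tool_rot'][0][1])+np.pi/2)
E
python3 s.py
```

```text
12.35 pos [538.7  278.83 233.98] F [-0.19  0.52 -4.55] F shelf [ 0.54  0.09 -4.55] T [-0.049  0.052 -0.055] Tshelf [ 0.061  0.039 -0.055] w 33.55 yaw 1.7552654778733143
```

Emit:
step_arm:
  targets:
    - {"x":0,"y":0.002,"z":0,"wx":0,"wy":0,"wz":0,"fingers":1}
    - {"x":0,"y":0.004,"z":0,"wx":0,"wy":0,"wz":0,"fingers":1}
    - {"x":-0.001,"y":0.006,"z":0,"wx":0,"wy":0,"wz":0,"fingers":1}
    - {"x":-0.001,"y":0.008,"z":0,"wx":0,"wy":0,"wz":0,"fingers":1}
    - {"x":-0.002,"y":0.01,"z":0,"wx":0,"wy":0,"wz":0,"fingers":1}
    - {"x":-0.002,"y":0.01,"z":0,"wx":0,"wy":0,"wz":0,"fingers":1}
    - {"x":-0.002,"y":0.01,"z":0,"wx":0,"wy":0,"wz":0,"fingers":1}
    - {"x":-0.002,"y":0.01,"z":0,"wx":0,"wy":0,"wz":0,"fingers":1}
    - {"x":-0.002,"y":0.01,"z":0,"wx":0,"wy":0,"wz":0,"fingers":1}
    - {"x":-0.002,"y":0.01,"z":0,"wx":0,"wy":0,"wz":0,"fingers":1}

```text
t: 13.18
position: [538.5, 279.9, 234.0]
tool_rot: [[-0.183, 0.983, 0.0], [0.983, 0.183, 0.001], [0.001, 0.0, -1.0]]
wrist_force: [-0.3, -5.3, -2.9]
gripper_width: 33.9
```

```bash
python3 s.py; python3 w.py w5
python3 - <<'E'
import cv2
s=cv2.imread('pics/w5.png')
cv2.imwrite('pics/w5c.png',cv2.resize(s[100:340,80:540],None,fx=1.73,fy=1.73,interpolation=cv2.INTER_CUBIC))
E
```

```text
13.1833 pos [538.55 279.94 234.01] F [-0.29 -5.3  -2.9 ] F shelf [-5.15  1.27 -2.9 ] T [-1.368 -0.02  -0.231] Tshelf [ 0.234  1.348 -0.231] w 33.89 yaw 1.7549574311758231
13.1833 [538.5 279.9 234. ] [[-0.183, 0.983, 0.0], [0.983, 0.183, 0.001], [0.001, 0.0, -1.0]]
```

View pics/w5c.png

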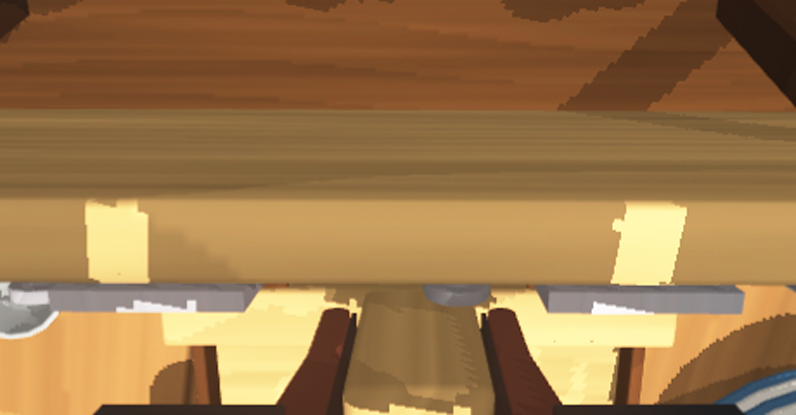

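Emit:
step_arm:
  targets:
    - {"x":0.002,"y":-0.01,"z":0,"wx":0,"wy":0,"wz":0,"fingers":1}
    - {"x":0.002,"y":-0.01,"z":0,"wx":0,"wy":0,"wz":0,"fingers":1}
    - {"x":-0.01,"y":-0.012,"z":0,"wx":0,"wy":0,"wz":0,"fingers":1}
    - {"x":-0.022,"y":-0.0145,"z":0,"wx":0,"wy":0,"wz":0,"fingers":1}
    - {"x":-0.034,"y":-0.0165,"z":0,"wx":0,"wy":0,"wz":0,"fingers":1}
    - {"x":-0.046,"y":-0.019,"z":0,"wx":0,"wy":0,"wz":0,"fingers":1}
    - {"x":-0.058,"y":-0.021,"z":0,"wx":0,"wy":0,"wz":0,"fingers":1}
    - {"x":-0.07,"y":-0.0235,"z":0,"wx":0,"wy":0,"wz":0,"fingers":1}
    - {"x":-0.08,"y":-0.025,"z":0,"wx":0,"wy":0,"wz":0,"fingers":1}
    - {"x":-0.08,"y":-0.025,"z":0,"wx":0,"wy":0,"wz":0,"fingers":1}

```text
t: 14.07
position: [526.2, 276.3, 234.1]
tool_rot: [[-0.183, 0.983, -0.0], [0.983, 0.183, 0.001], [0.001, 0.0, -1.0]]
wrist_force: [0.2, -0.4, -5.1]
gripper_width: 33.6
```

```bash
python3 s.py; python3 w.py w6
python3 - <<'E'
import cv2
s=cv2.imread('pics/w6.png')
cv2.imwrite('pics/w6c.png',cv2.resize(s[100:340,80:540],None,fx=1.73,fy=1.73,interpolation=cv2.INTER_CUBIC))
E
```

```text
14.0667 pos [526.18 276.34 234.09] F [ 0.22 -0.36 -5.08] F shelf [-0.4  -0.15 -5.08] T [-0.044  0.027 -0.062] Tshelf [ 0.035  0.038 -0.062] w 33.63 yaw 1.755196562582902
14.0667 [526.2 276.3 234.1] [[-0.183, 0.983, -0.0], [0.983, 0.183, 0.001], [0.001, 0.0, -1.0]]
```

View pics/w6c.png

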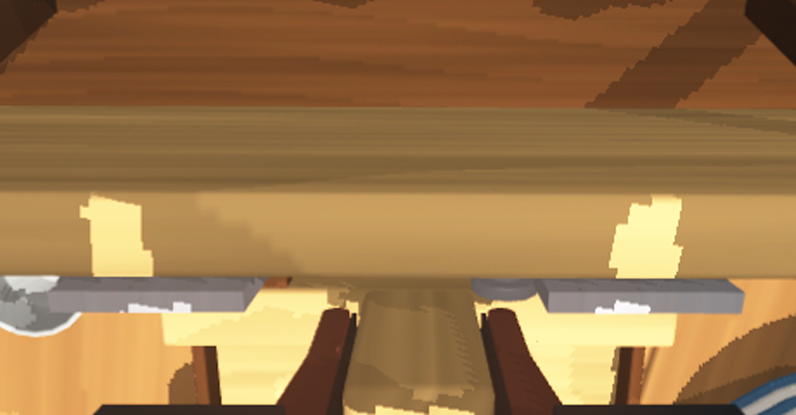

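Emit:
step_arm:
  targets:
    - {"x":-0.007,"y":-0.001,"z":0,"wx":0,"wy":0,"wz":0,"fingers":1}
    - {"x":-0.013,"y":-0.002,"z":0,"wx":0,"wy":0,"wz":0,"fingers":1}
    - {"x":-0.02,"y":-0.004,"z":0,"wx":0,"wy":0,"wz":0,"fingers":1}
    - {"x":-0.027,"y":-0.005,"z":0,"wx":0,"wy":0,"wz":0,"fingers":1}
    - {"x":-0.033,"y":-0.006,"z":0,"wx":0,"wy":0,"wz":0,"fingers":1}
    - {"x":-0.033,"y":-0.006,"z":0,"wx":0,"wy":0,"wz":0,"fingers":1}
    - {"x":-0.033,"y":-0.006,"z":0,"wx":0,"wy":0,"wz":0,"fingers":1}
    - {"x":-0.033,"y":-0.006,"z":0,"wx":0,"wy":0,"wz":0,"fingers":1}
    - {"x":-0.033,"y":-0.006,"z":0,"wx":0,"wy":0,"wz":0,"fingers":1}
    - {"x":-0.033,"y":-0.006,"z":0,"wx":0,"wy":0,"wz":0,"fingers":1}

```text
t: 14.95
position: [521.5, 275.4, 234.1]
tool_rot: [[-0.183, 0.983, 0.0], [0.983, 0.183, 0.001], [0.001, 0.0, -1.0]]
wrist_force: [0.2, 0.2, -4.1]
gripper_width: 33.9
```

```bash
python3 s.py
```

```text
14.95 pos [521.48 275.45 234.06] F [ 0.25  0.23 -4.08] F shelf [ 0.18 -0.29 -4.08] T [-0.055  0.024 -0.061] Tshelf [ 0.034  0.05  -0.061] w 33.94 yaw 1.7551240517914477
```

Emit:
step_arm:
  targets:
    - {"x":-0.007,"y":-0.001,"z":0,"wx":0,"wy":0,"wz":0,"fingers":1}
    - {"x":-0.013,"y":-0.002,"z":0,"wx":0,"wy":0,"wz":0,"fingers":1}
    - {"x":-0.02,"y":-0.004,"z":0,"wx":0,"wy":0,"wz":0,"fingers":1}
    - {"x":-0.027,"y":-0.005,"z":0,"wx":0,"wy":0,"wz":0,"fingers":1}
    - {"x":-0.033,"y":-0.006,"z":0,"wx":0,"wy":0,"wz":0,"fingers":1}
    - {"x":-0.04,"y":-0.0075,"z":0,"wx":0,"wy":0,"wz":0,"fingers":1}
    - {"x":-0.046,"y":-0.0085,"z":0,"wx":0,"wy":0,"wz":0,"fingers":1}
    - {"x":-0.046,"y":-0.0085,"z":0,"wx":0,"wy":0,"wz":0,"fingers":1}
    - {"x":-0.046,"y":-0.0085,"z":0,"wx":0,"wy":0,"wz":0,"fingers":1}
    - {"x":-0.046,"y":-0.0085,"z":0,"wx":0,"wy":0,"wz":0,"fingers":1}

```text
t: 15.78
position: [514.6, 274.2, 234.1]
tool_rot: [[-0.183, 0.983, 0.0], [0.983, 0.183, 0.001], [0.001, 0.0, -1.0]]
wrist_force: [0.3, -0.8, -4.6]
gripper_width: 33.7
```

```bash
python3 s.py;python3 w.py w7
python3 - <<'E'
import cv2
s=cv2.imread('pics/w7.png')
cv2.imwrite('pics/w7c.png',cv2.resize(s[100:340,80:540],None,fx=1.73,fy=1.73,interpolation=cv2.INTER_CUBIC))
E
```

```text
15.7833 pos [514.59 274.2  234.11] F [ 0.31 -0.83 -4.61] F shelf [-0.87 -0.15 -4.61] T [-0.028  0.08  -0.004] Tshelf [ 0.084  0.013 -0.004] w 33.65 yaw 1.7551800811411784
15.7833 [514.6 274.2 234.1] [[-0.183, 0.983, 0.0], [0.983, 0.183, 0.001], [0.001, 0.0, -1.0]]
```

View pics/w7c.png

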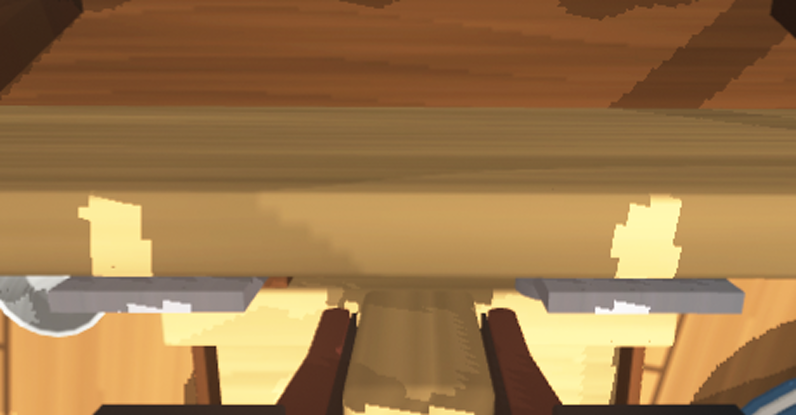

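Emit:
step_arm:
  targets:
    - {"x":-0.012,"y":-0.002,"z":0,"wx":0,"wy":0,"wz":0,"fingers":1}
    - {"x":-0.024,"y":-0.0045,"z":0,"wx":0,"wy":0,"wz":0,"fingers":1}
    - {"x":-0.036,"y":-0.0065,"z":0,"wx":0,"wy":0,"wz":0,"fingers":1}
    - {"x":-0.048,"y":-0.009,"z":0,"wx":0,"wy":0,"wz":0,"fingers":1}
    - {"x":-0.06,"y":-0.011,"z":0,"wx":0,"wy":0,"wz":0,"fingers":1}
    - {"x":-0.072,"y":-0.0135,"z":0,"wx":0,"wy":0,"wz":0,"fingers":1}
    - {"x":-0.084,"y":-0.0155,"z":0,"wx":0,"wy":0,"wz":0,"fingers":1}
    - {"x":-0.092,"y":-0.017,"z":0,"wx":0,"wy":0,"wz":0,"fingers":1}
    - {"x":-0.098,"y":-0.018,"z":0,"wx":0,"wy":0,"wz":0,"fingers":1}
    - {"x":-0.098,"y":-0.018,"z":0,"wx":0,"wy":0,"wz":0,"fingers":1}

```text
t: 16.67
position: [499.8, 271.5, 234.1]
tool_rot: [[-0.183, 0.983, 0.0], [0.983, 0.183, 0.001], [0.001, 0.0, -1.0]]
wrist_force: [0.6, -1.0, -5.2]
gripper_width: 34.0
```

```bash
python3 s.py
```

```text
16.6667 pos [499.75 271.51 234.14] F [ 0.56 -0.96 -5.18] F shelf [-1.05 -0.37 -5.18] T [-0.016  0.081 -0.053] Tshelf [ 0.082  0.001 -0.053] w 33.95 yaw 1.7552292082448737
```

Emit:
step_arm:
  targets:
    - {"x":-0.005,"y":-0.001,"z":0,"wx":0,"wy":0,"wz":0,"fingers":1}
    - {"x":-0.01,"y":-0.002,"z":0,"wx":0,"wy":0,"wz":0,"fingers":1}
    - {"x":-0.015,"y":-0.003,"z":0,"wx":0,"wy":0,"wz":0,"fingers":1}
    - {"x":-0.02,"y":-0.004,"z":0,"wx":0,"wy":0,"wz":0,"fingers":1}
    - {"x":-0.024,"y":-0.0045,"z":0,"wx":0,"wy":0,"wz":0,"fingers":1}
    - {"x":-0.028,"y":-0.005,"z":0,"wx":0,"wy":0,"wz":0,"fingers":1}
    - {"x":-0.03,"y":-0.0055,"z":0,"wx":0,"wy":0,"wz":0,"fingers":1}
    - {"x":-0.03,"y":-0.0055,"z":0,"wx":0,"wy":0,"wz":0,"fingers":1}
    - {"x":-0.03,"y":-0.0055,"z":0,"wx":0,"wy":0,"wz":0,"fingers":1}
    - {"x":-0.03,"y":-0.0055,"z":0,"wx":0,"wy":0,"wz":0,"fingers":1}

```text
t: 17.5
position: [495.3, 270.6, 234.1]
tool_rot: [[-0.183, 0.983, 0.0], [0.983, 0.183, 0.001], [0.001, 0.0, -1.0]]
wrist_force: [0.6, 0.1, -4.0]
gripper_width: 33.9
```

```bash
python3 s.py
```

```text
17.5 pos [495.27 270.64 234.12] F [ 0.62  0.13 -3.99] F shelf [ 0.01 -0.63 -3.99] T [-0.055  0.036  0.006] Tshelf [0.045 0.048 0.006] w 33.92 yaw 1.7551955046148717
```

Emit:
step_arm:
  targets:
    - {"x":-0.004,"y":-0.001,"z":0,"wx":0,"wy":0,"wz":0,"fingers":1}
    - {"x":-0.008,"y":-0.0015,"z":0,"wx":0,"wy":0,"wz":0,"fingers":1}
    - {"x":-0.011,"y":-0.002,"z":0,"wx":0,"wy":0,"wz":0,"fingers":1}
    - {"x":-0.014,"y":-0.0025,"z":0,"wx":0,"wy":0,"wz":0,"fingers":1}
    - {"x":-0.014,"y":-0.0025,"z":0,"wx":0,"wy":0,"wz":0,"fingers":1}
    - {"x":-0.014,"y":-0.0025,"z":0,"wx":0,"wy":0,"wz":0,"fingers":1}
    - {"x":-0.014,"y":-0.0025,"z":0,"wx":0,"wy":0,"wz":0,"fingers":1}
    - {"x":-0.014,"y":-0.0025,"z":0,"wx":0,"wy":0,"wz":0,"fingers":1}
    - {"x":-0.014,"y":-0.0025,"z":0,"wx":0,"wy":0,"wz":0,"fingers":1}
    - {"x":-0.014,"y":-0.0025,"z":0,"wx":0,"wy":0,"wz":0,"fingers":1}

```text
t: 18.33
position: [493.2, 270.3, 234.2]
tool_rot: [[-0.183, 0.983, 0.0], [0.983, 0.183, 0.001], [0.001, 0.0, -1.0]]
wrist_force: [-0.0, -0.2, -5.1]
gripper_width: 34.1
```

```bash
python3 s.py
```

```text
18.3333 pos [493.18 270.31 234.16] F [-0.05 -0.19 -5.06] F shelf [-0.18  0.08 -5.06] T [-0.048  0.073 -0.008] Tshelf [ 0.081  0.034 -0.008] w 34.05 yaw 1.755281735953579
```

Emit:
step_arm:
  targets:
    - {"x":-0.003,"y":-0.0005,"z":0,"wx":0,"wy":0,"wz":0,"fingers":1}
    - {"x":-0.005,"y":-0.001,"z":0,"wx":0,"wy":0,"wz":0,"fingers":1}
    - {"x":-0.007,"y":-0.0015,"z":0,"wx":0,"wy":0,"wz":0,"fingers":1}
    - {"x":-0.007,"y":-0.0015,"z":0,"wx":0,"wy":0,"wz":0,"fingers":1}
    - {"x":-0.007,"y":-0.0015,"z":0,"wx":0,"wy":0,"wz":0,"fingers":1}
    - {"x":-0.007,"y":-0.0015,"z":0,"wx":0,"wy":0,"wz":0,"fingers":1}
    - {"x":-0.007,"y":-0.0015,"z":0,"wx":0,"wy":0,"wz":0,"fingers":1}
    - {"x":-0.007,"y":-0.0015,"z":0,"wx":0,"wy":0,"wz":0,"fingers":1}
    - {"x":-0.007,"y":-0.0015,"z":0,"wx":0,"wy":0,"wz":0,"fingers":1}
    - {"x":-0.007,"y":-0.0015,"z":0,"wx":0,"wy":0,"wz":0,"fingers":1}

```text
t: 19.17
position: [492.6, 270.1, 234.3]
tool_rot: [[-0.183, 0.983, 0.001], [0.983, 0.183, 0.001], [0.001, 0.001, -1.0]]
wrist_force: [5.1, 2.4, -6.0]
gripper_width: 33.6
```

```bash
python3 s.py
```

```text
19.1667 pos [492.55 270.15 234.28] F [ 5.08  2.36 -6.05] F shelf [ 1.38 -5.43 -6.05] T [ 0.208 -1.109 -0.104] Tshelf [-1.129e+00  1.000e-03 -1.040e-01] w 33.63 yaw 1.7551085304034364
```

Emit:
step_arm:
  targets:
    - {"x":0.007,"y":0.001,"z":0,"wx":0,"wy":0,"wz":0,"fingers":1}
    - {"x":0.014,"y":0.0025,"z":0,"wx":0,"wy":0,"wz":0,"fingers":1}
    - {"x":0.014,"y":0.0025,"z":0,"wx":0,"wy":0,"wz":0,"fingers":1}
    - {"x":0.014,"y":0.0025,"z":-0.007,"wx":0,"wy":0,"wz":0,"fingers":1}
    - {"x":0.014,"y":0.0025,"z":-0.014,"wx":0,"wy":0,"wz":0,"fingers":1}
    - {"x":0.014,"y":0.0025,"z":-0.02,"wx":0,"wy":0,"wz":0,"fingers":1}
    - {"x":0.014,"y":0.0025,"z":-0.025,"wx":0,"wy":0,"wz":0,"fingers":1}
    - {"x":0.014,"y":0.0025,"z":-0.03,"wx":0,"wy":0,"wz":0,"fingers":1}
    - {"x":0.014,"y":0.0025,"z":-0.03,"wx":0,"wy":0,"wz":0,"fingers":1}
    - {"x":0.014,"y":0.0025,"z":-0.03,"wx":0,"wy":0,"wz":0,"fingers":1}

```text
t: 20.0
position: [494.6, 270.5, 229.7]
tool_rot: [[-0.183, 0.983, 0.001], [0.983, 0.183, 0.001], [0.001, 0.001, -1.0]]
wrist_force: [0.9, 0.4, -5.2]
gripper_width: 33.7
```

```bash
python3 s.py
```

```text
20.0 pos [494.57 270.5  229.7 ] F [ 0.91  0.36 -5.17] F shelf [ 0.19 -0.96 -5.17] T [-0.056  0.015 -0.05 ] Tshelf [ 0.025  0.052 -0.05 ] w 33.72 yaw 1.7550966978142821
```

Emit:
step_arm:
  targets:
    - {"x":0,"y":0,"z":-0.004,"wx":0,"wy":0,"wz":0,"fingers":1}
    - {"x":0,"y":0,"z":-0.008,"wx":0,"wy":0,"wz":0,"fingers":1}
    - {"x":0,"y":0,"z":-0.012,"wx":0,"wy":0,"wz":0,"fingers":1}
    - {"x":0,"y":0,"z":-0.016,"wx":0,"wy":0,"wz":0,"fingers":1}
    - {"x":0,"y":0,"z":-0.02,"wx":0,"wy":0,"wz":0,"fingers":1}
    - {"x":0,"y":0,"z":-0.024,"wx":0,"wy":0,"wz":0,"fingers":1}
    - {"x":0,"y":0,"z":-0.028,"wx":0,"wy":0,"wz":0,"fingers":1}
    - {"x":0,"y":0,"z":-0.028,"wx":0,"wy":0,"wz":0,"fingers":1}
    - {"x":0,"y":0,"z":-0.028,"wx":0,"wy":0,"wz":0,"fingers":1}
    - {"x":0,"y":0,"z":-0.028,"wx":0,"wy":0,"wz":0,"fingers":1}

```text
t: 20.83
position: [494.6, 270.5, 225.5]
tool_rot: [[-0.183, 0.983, 0.001], [0.983, 0.183, 0.001], [0.001, 0.001, -1.0]]
wrist_force: [0.2, 0.5, -4.8]
gripper_width: 34.0
```

```bash
python3 s.py
```

```text
20.8333 pos [494.61 270.52 225.53] F [ 0.21  0.54 -4.81] F shelf [ 0.49 -0.31 -4.81] T [-0.061  0.058  0.   ] Tshelf [0.068 0.05  0.   ] w 33.96 yaw 1.7551069951793785
```

Emit:
step_arm:
  targets:
    - {"x":0,"y":0,"z":-0.003,"wx":0,"wy":0,"wz":0,"fingers":1}
    - {"x":0,"y":0,"z":-0.006,"wx":0,"wy":0,"wz":0,"fingers":1}
    - {"x":0,"y":0,"z":-0.009,"wx":0,"wy":0,"wz":0,"fingers":1}
    - {"x":0,"y":0,"z":-0.012,"wx":0,"wy":0,"wz":0,"fingers":1}
    - {"x":0,"y":0,"z":-0.012,"wx":0,"wy":0,"wz":0,"fingers":1}
    - {"x":0,"y":0,"z":-0.012,"wx":0,"wy":0,"wz":0,"fingers":1}
    - {"x":0,"y":0,"z":-0.012,"wx":0,"wy":0,"wz":0,"fingers":1}
    - {"x":0,"y":0,"z":-0.012,"wx":0,"wy":0,"wz":0,"fingers":1}
    - {"x":0,"y":0,"z":-0.012,"wx":0,"wy":0,"wz":0,"fingers":1}
    - {"x":0,"y":0,"z":-0.012,"wx":0,"wy":0,"wz":0,"fingers":1}

```text
t: 21.67
position: [494.6, 270.5, 223.8]
tool_rot: [[-0.183, 0.983, 0.001], [0.983, 0.183, 0.001], [0.001, 0.001, -1.0]]
wrist_force: [-0.8, 0.2, -2.9]
gripper_width: 33.7
```

```bash
python3 s.py
```

```text
21.6667 pos [494.64 270.51 223.81] F [-0.82  0.18 -2.91] F shelf [ 0.33  0.78 -2.91] T [-0.049  0.217  0.009] Tshelf [0.222 0.008 0.009] w 33.73 yaw 1.7550671346486308
```

Emit:
step_arm:
  targets:
    - {"x":0,"y":0,"z":-0.001,"wx":0,"wy":0,"wz":0,"fingers":1}
    - {"x":0,"y":0,"z":-0.002,"wx":0,"wy":0,"wz":0,"fingers":1}
    - {"x":0,"y":0,"z":-0.003,"wx":0,"wy":0,"wz":0,"fingers":1}
    - {"x":0,"y":0,"z":-0.003,"wx":0,"wy":0,"wz":0,"fingers":1}
    - {"x":0,"y":0,"z":-0.003,"wx":0,"wy":0,"wz":0,"fingers":1}
    - {"x":0,"y":0,"z":-0.003,"wx":0,"wy":0,"wz":0,"fingers":1}
    - {"x":0,"y":0,"z":-0.003,"wx":0,"wy":0,"wz":0,"fingers":1}
    - {"x":0,"y":0,"z":-0.003,"wx":0,"wy":0,"wz":0,"fingers":1}
    - {"x":0,"y":0,"z":-0.003,"wx":0,"wy":0,"wz":0,"fingers":1}
    - {"x":0,"y":0,"z":-0.003,"wx":0,"wy":0,"wz":0,"fingers":1}

```text
t: 22.5
position: [494.7, 270.6, 223.6]
tool_rot: [[-0.183, 0.983, 0.001], [0.983, 0.183, 0.001], [0.001, 0.001, -1.0]]
wrist_force: [-2.2, -1.8, 3.4]
gripper_width: 34.0
```

```bash
python3 s.py
```

```text
22.5 pos [494.69 270.56 223.56] F [-2.23 -1.81  3.39] F shelf [-1.37  2.53  3.39] T [-0.166  0.68   0.069] Tshelf [0.699 0.038 0.069] w 34.0 yaw 1.7550332491382576
```

Emit:
step_arm:
  targets:
    - {"x":0,"y":0,"z":0.002,"wx":0,"wy":0,"wz":0,"fingers":1}
    - {"x":0,"y":0,"z":0.002,"wx":0,"wy":0,"wz":0,"fingers":-0.3}
    - {"x":0,"y":0,"z":0.002,"wx":0,"wy":0,"wz":0,"fingers":-0.3}
    - {"x":0,"y":0,"z":0.002,"wx":0,"wy":0,"wz":0,"fingers":-0.3}
    - {"x":0,"y":0,"z":0.002,"wx":0,"wy":0,"wz":0,"fingers":-0.3}
    - {"x":0,"y":0,"z":0.002,"wx":0,"wy":0,"wz":0,"fingers":-0.3}
    - {"x":0,"y":0,"z":0.002,"wx":0,"wy":0,"wz":0,"fingers":-0.3}
    - {"x":0,"y":0,"z":0.002,"wx":0,"wy":0,"wz":0,"fingers":-0.3}
    - {"x":0,"y":0,"z":0.002,"wx":0,"wy":0,"wz":0,"fingers":-0.3}
    - {"x":0,"y":0,"z":0.002,"wx":0,"wy":0,"wz":0,"fingers":-0.3}

```text
t: 23.33
position: [494.7, 270.6, 223.9]
tool_rot: [[-0.183, 0.983, 0.001], [0.983, 0.183, 0.001], [0.001, 0.001, -1.0]]
wrist_force: [-0.8, 0.5, -0.5]
gripper_width: 57.1
```

```bash
python3 s.py;python3 w.py w8
python3 - <<'E'
import cv2
from rig import imaging
im=imaging.get_image('side')[:,:,::-1]
cv2.imwrite('pics/s8.png',cv2.resize(im[120:300,200:440],None,fx=3.3,fy=3.3,interpolation=cv2.INTER_CUBIC))
E
```

```text
23.3333 pos [494.71 270.6  223.88] F [-0.84  0.5  -0.46] F shelf [ 0.65  0.73 -0.46] T [-0.085  0.079 -0.045] Tshelf [ 0.093  0.069 -0.045] w 57.08 yaw 1.7551075722180047
23.3333 [494.7 270.6 223.9] [[-0.183, 0.983, 0.001], [0.983, 0.183, 0.001], [0.001, 0.001, -1.0]]
```

View pics/w8.png

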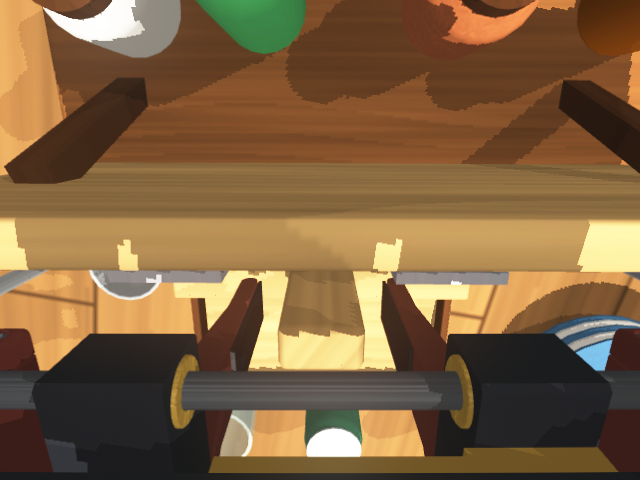

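View pics/s8.png

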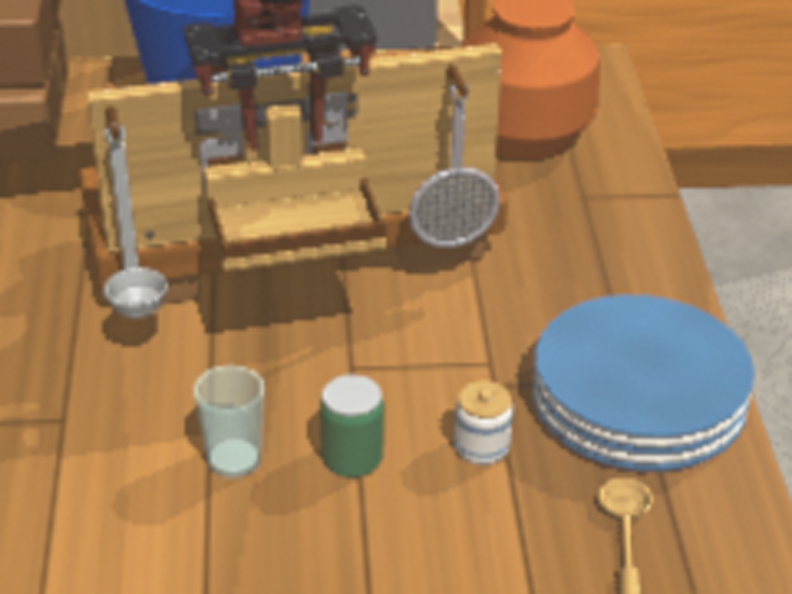

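Run:
```python
from h import *
for px in [(361,232),(363,240),(372,252),(394,260)]: print([onz('side',px,z).round() for z in (0,30)])
# scene plates left edge
for px in [(281,350),(290,330),(320,322)]: print('sc',[onz('scene',px,z).round() for z in (0,30)])
```

```text
[array([748., 158.,   0.]), array([741., 124.,  30.])]
[array([749., 116.,   0.]), array([742.,  83.,  30.])]
[array([771.,  54.,   0.]), array([763.,  23.,  30.])]
[array([837.,  12.,   0.]), array([828., -18.,  30.])]
sc [array([860., -18.,   0.]), array([881.,  -6.,  30.])]
sc [array([778., -31.,   0.]), array([801., -19.,  30.])]
sc [array([706.,  37.,   0.]), array([730.,  48.,  30.])]
```

Emit:
step_arm:
  targets:
    - {"x":0,"y":0,"z":0.03,"wx":0,"wy":0,"wz":0,"fingers":-0.3}
    - {"x":0,"y":0,"z":0.08,"wx":0,"wy":0,"wz":0,"fingers":-0.3}
    - {"x":0,"y":0,"z":0.16,"wx":0,"wy":0,"wz":0,"fingers":-0.3}
    - {"x":0,"y":0,"z":0.26,"wx":0,"wy":0,"wz":0,"fingers":-0.3}
    - {"x":0,"y":0,"z":0.38,"wx":0,"wy":0,"wz":0,"fingers":-0.3}
    - {"x":0,"y":0,"z":0.5,"wx":0,"wy":0,"wz":0,"fingers":-0.3}
    - {"x":0.05,"y":-0.05,"z":0.6,"wx":0,"wy":0,"wz":0,"fingers":-0.3}
    - {"x":0.15,"y":-0.15,"z":0.7,"wx":0,"wy":0,"wz":0,"fingers":-0.5}
    - {"x":0.3,"y":-0.3,"z":0.75,"wx":0,"wy":0,"wz":0,"fingers":-1}
    - {"x":0.45,"y":-0.45,"z":0.75,"wx":0,"wy":0,"wz":0,"fingers":-1}

```text
t: 24.27
position: [563.4, 203.3, 339.7]
tool_rot: [[-0.186, 0.983, 0.005], [0.983, 0.186, 0.004], [0.003, 0.006, -1.0]]
wrist_force: [-0.0, -0.2, -0.9]
gripper_width: 73.5
```

Emit:
step_arm:
  targets:
    - {"x":0.08,"y":-0.1,"z":0,"wx":0,"wy":0,"wz":-0.1,"fingers":-1}
    - {"x":0.16,"y":-0.2,"z":0,"wx":0,"wy":0,"wz":-0.2,"fingers":-1}
    - {"x":0.24,"y":-0.32,"z":-0.05,"wx":0,"wy":0,"wz":-0.35,"fingers":-1}
    - {"x":0.32,"y":-0.45,"z":-0.15,"wx":0,"wy":0,"wz":-0.5,"fingers":-1}
    - {"x":0.42,"y":-0.58,"z":-0.28,"wx":0,"wy":0,"wz":-0.65,"fingers":-1}
    - {"x":0.52,"y":-0.7,"z":-0.42,"wx":0,"wy":0,"wz":-0.8,"fingers":-1}
    - {"x":0.62,"y":-0.82,"z":-0.55,"wx":0,"wy":0,"wz":-0.9,"fingers":-1}
    - {"x":0.7,"y":-0.93,"z":-0.68,"wx":0,"wy":0,"wz":-1,"fingers":-1}
    - {"x":0.76,"y":-1,"z":-0.8,"wx":0,"wy":0,"wz":-1,"fingers":-1}
    - {"x":0.76,"y":-1,"z":-0.8,"wx":0,"wy":0,"wz":-1,"fingers":-1}

```text
t: 25.1
position: [676.4, 50.3, 215.3]
tool_rot: [[0.337, 0.942, 0.0], [0.942, -0.337, -0.002], [-0.002, 0.001, -1.0]]
wrist_force: [-0.8, -0.8, 0.3]
gripper_width: 88.0
```

```bash
python3 w.py w9
python3 - <<'E'
from h import *
print(finder.boxes_of('saltpot','wrist'))
im=imaging.get_image('side')[:,:,::-1]; cv2.imwrite('pics/s9f.png',im)
cv2.imwrite('pics/s9.png',cv2.resize(im[125:225,220:360],None,fx=5.7,fy=5.7,interpolation=cv2.INTER_CUBIC))
E
```

```text
25.1 [676.4  50.3 215.3] [[0.337, 0.942, 0.0], [0.942, -0.337, -0.002], [-0.002, 0.001, -1.0]]
[{'position': [326.1, 225.2], 'p': 0.9}]
```

View pics/w9.png

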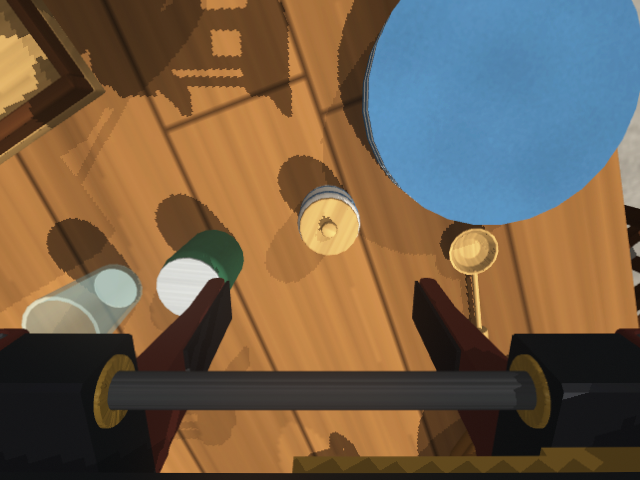

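View pics/s9.png

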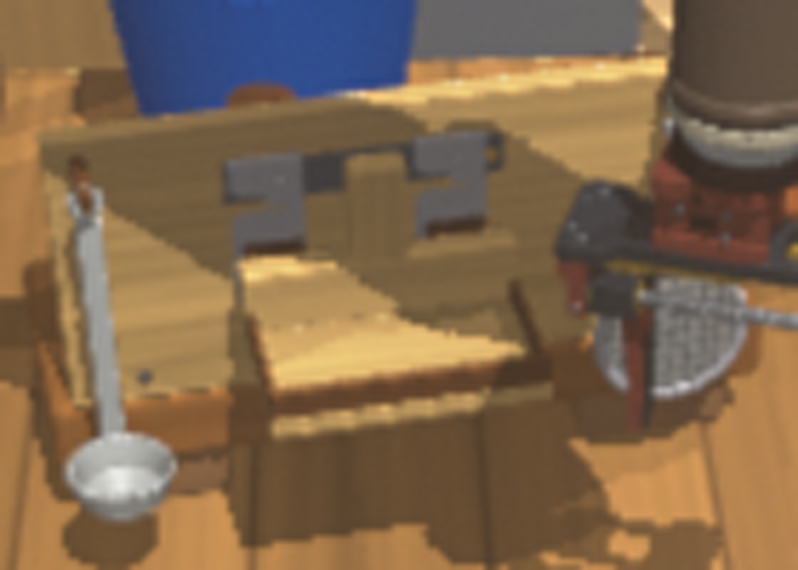

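```bash
python3 - <<'E'
import cv2,numpy as np
im=cv2.imread('pics/s9f.png')[145:180,255:312].astype(float)
im=np.clip((im-20)*1.8,0,255).astype(np.uint8)
cv2.imwrite('pics/s9z.png',cv2.resize(im,None,fx=14,fy=14,interpolation=cv2.INTER_CUBIC))
E
python3 - <<'E'
import sys; sys.path.insert(0,'.')
from h import *
# predicted features of ledge if home
w=[487.9,304.6,1.757]
for n,x,y,z in [('headL',-17.5,55,235),('headR',-17.5,-55,235),('strapL top+y',-12,81.5,255),('strapL top -y',-12,38.5,255),('strapR top +y',-12,-28.5,255),('strapR top-y',-12,-71.5,255),('rail +y',-137,82,180),('rail -y',-137,-82,180),('ear top +y',-27,17,262),('ear top -y',-27,-17,262)]:
    q=proj('side',Rz(w[2])@[x,y,z]+[w[0],w[1],0])[0]
    print(n,'a1 crop',((q-[220,125])*5.7).round(),'z crop',((q-[255,145])*14).round())
E
```

```text
headL a1 crop [275. 190.] z crop [185. 186.]
headR a1 crop [459. 166.] z crop [638. 128.]
strapL top+y a1 crop [226. 161.] z crop [ 65. 115.]
strapL top -y a1 crop [299. 151.] z crop [245.  92.]
strapR top +y a1 crop [412. 137.] z crop [523.  57.]
strapR top-y a1 crop [484. 128.] z crop [699.  35.]
rail +y a1 crop [271. 391.] z crop [176. 681.]
rail -y a1 crop [553. 351.] z crop [869. 582.]
ear top +y a1 crop [340. 150.] z crop [346.  87.]
ear top -y a1 crop [398. 142.] z crop [488.  70.]
```

View pics/s9z.png

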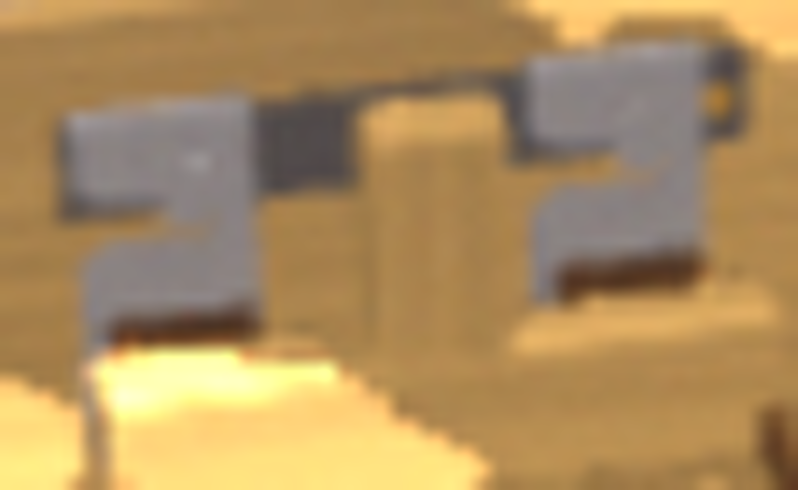

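Run:
```python
from h import *
d=np.load('pics/w9.npz');p,R=d['p'],d['R']
c=imaging.camera_params('wrist');M=c['mount']
def ray(px,z):
    n=cv2.undistortPoints(np.float64(px).reshape(1,1,2),c['mtx'],c['dist']).ravel()
    o=R@M[:3,3]+p; dd=R@M[:3,:3]@np.array([n[0],n[1],1]); return o+dd*(z-o[2])/dd[2]
for px,z in [((329.5,226),64),((329,230),77),((326,225),50),((300,226),64),((359,226),64)]: print(px,z,ray(px,z).round(1))
```

```text
(329.5, 226) 64 [681.9  43.5  64. ]
(329, 230) 77 [681.2  43.7  77. ]
(326, 225) 50 [678.3  41.8  50. ]
(300, 226) 64 [657.7  52.2  64. ]
(359, 226) 64 [706.1  34.8  64. ]
```

Emit:
step_arm:
  targets:
    - {"x":0.033,"y":-0.045,"z":-0.12,"wx":0,"wy":0,"wz":0,"fingers":-1}
    - {"x":0.033,"y":-0.045,"z":-0.28,"wx":0,"wy":0,"wz":0,"fingers":-1}
    - {"x":0.033,"y":-0.045,"z":-0.44,"wx":0,"wy":0,"wz":0,"fingers":-1}
    - {"x":0.033,"y":-0.045,"z":-0.6,"wx":0,"wy":0,"wz":0,"fingers":-1}
    - {"x":0.033,"y":-0.045,"z":-0.72,"wx":0,"wy":0,"wz":0,"fingers":-1}
    - {"x":0.033,"y":-0.045,"z":-0.82,"wx":0,"wy":0,"wz":0,"fingers":-1}
    - {"x":0.033,"y":-0.045,"z":-0.9,"wx":0,"wy":0,"wz":0,"fingers":-1}
    - {"x":0.033,"y":-0.045,"z":-0.95,"wx":0,"wy":0,"wz":0,"fingers":-1}
    - {"x":0.033,"y":-0.045,"z":-0.98,"wx":0,"wy":0,"wz":0,"fingers":-1}
    - {"x":0.033,"y":-0.045,"z":-0.98,"wx":0,"wy":0,"wz":0,"fingers":-1}

```text
t: 26.08
position: [682.1, 48.1, 73.1]
tool_rot: [[0.331, 0.944, 0.006], [0.944, -0.331, 0.002], [0.004, 0.005, -1.0]]
wrist_force: [-0.7, 0.3, -1.2]
gripper_width: 87.9
```

Emit:
step_arm:
  targets:
    - {"x":-0.005,"y":-0.031,"z":0,"wx":-0.004,"wy":0.011,"wz":0,"fingers":-1}
    - {"x":-0.005,"y":-0.031,"z":-0.07,"wx":-0.004,"wy":0.011,"wz":0,"fingers":-1}
    - {"x":-0.005,"y":-0.031,"z":-0.15,"wx":-0.004,"wy":0.011,"wz":0,"fingers":-1}
    - {"x":-0.005,"y":-0.031,"z":-0.22,"wx":-0.004,"wy":0.011,"wz":0,"fingers":-1}
    - {"x":-0.005,"y":-0.031,"z":-0.28,"wx":-0.004,"wy":0.011,"wz":0,"fingers":-1}
    - {"x":-0.005,"y":-0.031,"z":-0.305,"wx":-0.004,"wy":0.011,"wz":0,"fingers":-1}
    - {"x":-0.005,"y":-0.031,"z":-0.305,"wx":-0.004,"wy":0.011,"wz":0,"fingers":-1}
    - {"x":-0.005,"y":-0.031,"z":-0.305,"wx":-0.004,"wy":0.011,"wz":0,"fingers":-1}
    - {"x":-0.005,"y":-0.031,"z":-0.305,"wx":-0.004,"wy":0.011,"wz":0,"fingers":0}
    - {"x":-0.005,"y":-0.031,"z":-0.305,"wx":-0.004,"wy":0.011,"wz":0,"fingers":0}
  force: 25

```text
t: 26.92
position: [681.9, 43.5, 28.0]
tool_rot: [[0.331, 0.944, 0.001], [0.944, -0.331, -0.0], [0.0, 0.001, -1.0]]
wrist_force: [0.2, -0.2, 0.2]
gripper_width: 77.9
```

Emit:
step_arm:
  targets:
    - {"x":0,"y":0,"z":0,"wx":0,"wy":0,"wz":0,"fingers":1}
    - {"x":0,"y":0,"z":0,"wx":0,"wy":0,"wz":0,"fingers":1}
    - {"x":0,"y":0,"z":0,"wx":0,"wy":0,"wz":0,"fingers":1}
    - {"x":0,"y":0,"z":0,"wx":0,"wy":0,"wz":0,"fingers":1}
    - {"x":0,"y":0,"z":0,"wx":0,"wy":0,"wz":0,"fingers":1}
    - {"x":0,"y":0,"z":0,"wx":0,"wy":0,"wz":0,"fingers":1}
    - {"x":0,"y":0,"z":0,"wx":0,"wy":0,"wz":0,"fingers":1}
    - {"x":0,"y":0,"z":0,"wx":0,"wy":0,"wz":0,"fingers":1}
    - {"x":0,"y":0,"z":0,"wx":0,"wy":0,"wz":0,"fingers":1}
    - {"x":0,"y":0,"z":0,"wx":0,"wy":0,"wz":0,"fingers":1}

```text
t: 27.75
position: [681.9, 43.6, 28.3]
tool_rot: [[0.331, 0.944, 0.001], [0.944, -0.331, 0.0], [0.001, 0.001, -1.0]]
wrist_force: [-2.2, -0.3, 5.4]
gripper_width: 56.0
```

```bash
python3 s.py
```

```text
27.75 pos [681.86  43.63  28.25] F [-2.2  -0.26  5.41] F shelf [0.15 2.21 5.41] T [0.125 0.7   0.029] Tshelf [ 0.665 -0.253  0.029] w 55.96 yaw 1.2337021085546394
```

Emit:
step_arm:
  targets:
    - {"x":0,"y":0,"z":0.05,"wx":0,"wy":0,"wz":0,"fingers":1}
    - {"x":0,"y":0,"z":0.15,"wx":0,"wy":0,"wz":0,"fingers":1}
    - {"x":0,"y":0,"z":0.28,"wx":0,"wy":0,"wz":0,"fingers":1}
    - {"x":0,"y":0,"z":0.42,"wx":0,"wy":0,"wz":0,"fingers":1}
    - {"x":0,"y":0,"z":0.56,"wx":0,"wy":0,"wz":0,"fingers":1}
    - {"x":-0.04,"y":0,"z":0.7,"wx":0,"wy":0,"wz":0.1,"fingers":1}
    - {"x":-0.1,"y":0.03,"z":0.82,"wx":0,"wy":0,"wz":0.2,"fingers":1}
    - {"x":-0.17,"y":0.08,"z":0.92,"wx":0,"wy":0,"wz":0.3,"fingers":1}
    - {"x":-0.25,"y":0.15,"z":1,"wx":0,"wy":0,"wz":0.4,"fingers":1}
    - {"x":-0.33,"y":0.22,"z":1,"wx":0,"wy":0,"wz":0.5,"fingers":1}

```text
t: 28.58
position: [633.5, 76.2, 182.2]
tool_rot: [[0.074, 0.997, 0.006], [0.997, -0.074, 0.001], [0.001, 0.006, -1.0]]
wrist_force: [0.7, -1.0, -3.1]
gripper_width: 55.4
```

Emit:
step_arm:
  targets:
    - {"x":-0.08,"y":0.08,"z":0.1,"wx":0,"wy":0,"wz":0.05,"fingers":1}
    - {"x":-0.17,"y":0.15,"z":0.2,"wx":0,"wy":0,"wz":0.1,"fingers":1}
    - {"x":-0.26,"y":0.22,"z":0.3,"wx":0,"wy":0,"wz":0.18,"fingers":1}
    - {"x":-0.35,"y":0.28,"z":0.42,"wx":0,"wy":0,"wz":0.26,"fingers":1}
    - {"x":-0.45,"y":0.34,"z":0.5,"wx":0,"wy":0,"wz":0.34,"fingers":1}
    - {"x":-0.55,"y":0.4,"z":0.55,"wx":0,"wy":0,"wz":0.42,"fingers":1}
    - {"x":-0.64,"y":0.46,"z":0.55,"wx":0,"wy":0,"wz":0.5,"fingers":1}
    - {"x":-0.72,"y":0.52,"z":0.55,"wx":0,"wy":0,"wz":0.5,"fingers":1}
    - {"x":-0.78,"y":0.56,"z":0.55,"wx":0,"wy":0,"wz":0.5,"fingers":1}
    - {"x":-0.8,"y":0.58,"z":0.55,"wx":0,"wy":0,"wz":0.5,"fingers":1}

```text
t: 29.42
position: [511.9, 164.1, 264.6]
tool_rot: [[-0.188, 0.982, 0.005], [0.982, 0.188, 0.003], [0.002, 0.005, -1.0]]
wrist_force: [-0.0, 0.9, -2.3]
gripper_width: 55.8
```

```bash
python3 s.py; python3 w.py w10
```

```text
29.4167 pos [511.94 164.11 264.6 ] F [-0.01  0.93 -2.29] F shelf [ 0.91 -0.16 -2.29] T [-0.039  0.027  0.05 ] Tshelf [0.034 0.034 0.05 ] w 55.78 yaw 1.7598176968363444
29.4167 [511.9 164.1 264.6] [[-0.188, 0.982, 0.005], [0.982, 0.188, 0.003], [0.002, 0.005, -1.0]]
```

View pics/w10.png

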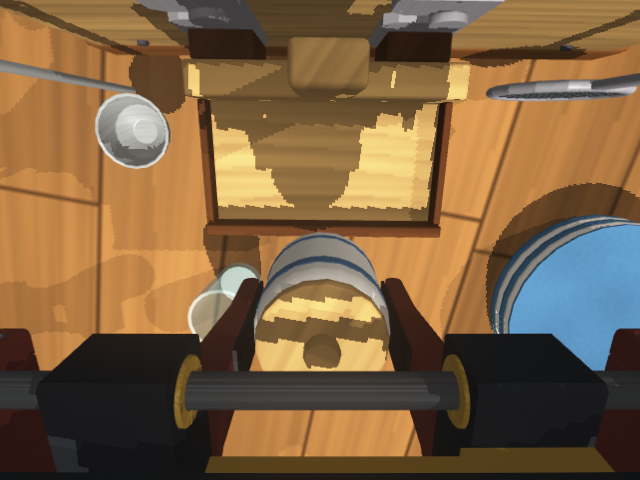

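Run:
```python
from h import *
d=np.load('pics/w10.npz');p,R=d['p'],d['R']
o=np.array([495.1,268.4,150])
L=[([-100,82,30],(206,234)),([-100,-82,30],(440,236)),([-92,82,30],(206,226)),([-92,-82,30],(440,227)),([-10,17,112],(290,96)),([-10,-17,112],(369,93)),([10,17,112],(289,38)),([10,-17,112],(368,38)),([-10,82,50],(187,100)),([-10,-82,50],(469,97))]
def pr(v,X): return wproj(Rz(v[3])@np.array(X)+v[:3],p,R)[0]
f=lambda v:np.ravel([pr(v,X)-u for X,u in L])
v0=[*o,1.755]
print(f(np.array(v0)).round(1).reshape(-1,2).tolist())
s=least_squares(lambda q:f(np.array([q[0],q[1],150,q[2]])),[495,268,1.755],loss='soft_l1');print(s.x, f(np.array([s.x[0],s.x[1],150,s.x[2]])).round(1).reshape(-1,2).tolist())
```

```text
[[0.1, 2.9], [2.6, 1.3], [-0.9, -0.3], [3.8, -0.8], [-2.5, -11.6], [1.1, -8.2], [-2.6, -7.8], [4.1, -7.3], [-4.6, -4.2], [-0.0, 0.1]]
[495.7956845  265.93329304   1.75161257] [[0.2, 6.0], [2.1, 5.2], [-0.7, 2.9], [3.3, 3.2], [-1.9, -5.1], [1.3, -1.4], [-1.8, -0.8], [4.5, -0.0], [-3.8, -0.0], [-0.3, 5.3]]
```

Emit:
step_arm:
  targets:
    - {"x":-0.012,"y":0.09,"z":0,"wx":-0.005,"wy":0.009,"wz":-0.009,"fingers":1}
    - {"x":-0.025,"y":0.18,"z":0,"wx":-0.005,"wy":0.009,"wz":-0.009,"fingers":1}
    - {"x":-0.037,"y":0.26,"z":0,"wx":-0.005,"wy":0.009,"wz":-0.009,"fingers":1}
    - {"x":-0.045,"y":0.32,"z":-0.05,"wx":-0.005,"wy":0.009,"wz":-0.009,"fingers":1}
    - {"x":-0.049,"y":0.356,"z":-0.1,"wx":-0.005,"wy":0.009,"wz":-0.009,"fingers":1}
    - {"x":-0.049,"y":0.356,"z":-0.18,"wx":-0.005,"wy":0.009,"wz":-0.009,"fingers":1}
    - {"x":-0.049,"y":0.356,"z":-0.26,"wx":-0.005,"wy":0.009,"wz":-0.009,"fingers":1}
    - {"x":-0.049,"y":0.356,"z":-0.34,"wx":-0.005,"wy":0.009,"wz":-0.009,"fingers":1}
    - {"x":-0.049,"y":0.356,"z":-0.4,"wx":-0.005,"wy":0.009,"wz":-0.009,"fingers":1}
    - {"x":-0.049,"y":0.356,"z":-0.43,"wx":-0.005,"wy":0.009,"wz":-0.009,"fingers":1}

```text
t: 30.3
position: [504.2, 217.2, 198.1]
tool_rot: [[-0.183, 0.983, -0.002], [0.983, 0.183, -0.001], [-0.001, -0.002, -1.0]]
wrist_force: [-0.2, -0.1, -1.8]
gripper_width: 55.9
```

```bash
python3 s.py; python3 w.py w11
python3 - <<'E'
import cv2
from rig import imaging
im=imaging.get_image('side')[:,:,::-1]
cv2.imwrite('pics/s11.png',cv2.resize(im[125:225,220:360],None,fx=5.7,fy=5.7,interpolation=cv2.INTER_CUBIC))
E
```

```text
30.3 pos [504.17 217.23 198.08] F [-0.17 -0.09 -1.83] F shelf [-0.06  0.18 -1.83] T [0.005 0.082 0.047] Tshelf [ 0.079 -0.02   0.047] w 55.93 yaw 1.7551647393064889
30.3 [504.2 217.2 198.1] [[-0.183, 0.983, -0.002], [0.983, 0.183, -0.001], [-0.001, -0.002, -1.0]]
```

View pics/w11.png

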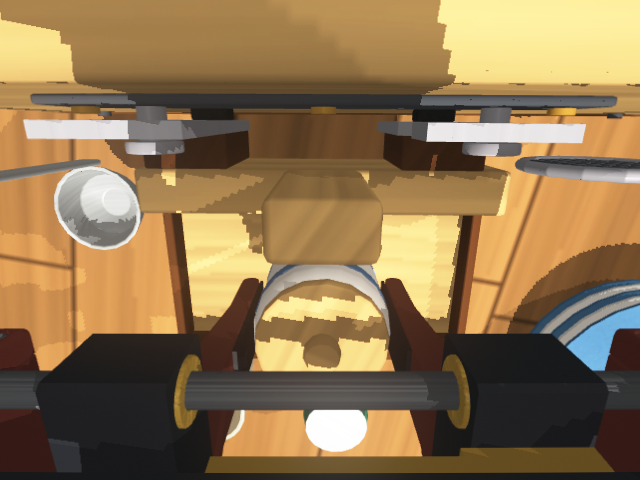

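View pics/s11.png

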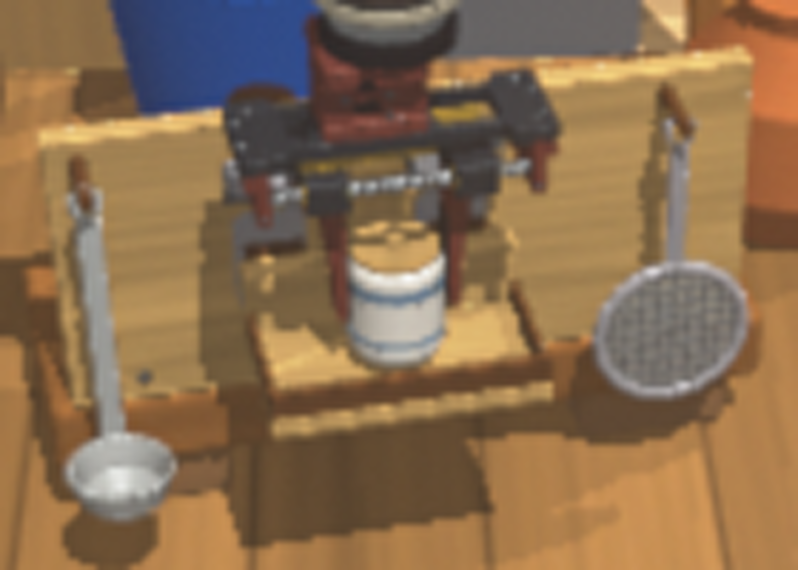

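Emit:
step_arm:
  targets:
    - {"x":0,"y":0,"z":-0.006,"wx":0,"wy":0,"wz":0,"fingers":1}
    - {"x":0,"y":0,"z":-0.012,"wx":0,"wy":0,"wz":0,"fingers":1}
    - {"x":0,"y":0,"z":-0.018,"wx":0,"wy":0,"wz":0,"fingers":1}
    - {"x":0,"y":0,"z":-0.024,"wx":0,"wy":0,"wz":0,"fingers":1}
    - {"x":0,"y":0,"z":-0.03,"wx":0,"wy":0,"wz":0,"fingers":1}
    - {"x":0,"y":0,"z":-0.035,"wx":0,"wy":0,"wz":0,"fingers":1}
    - {"x":0,"y":0,"z":-0.04,"wx":0,"wy":0,"wz":0,"fingers":1}
    - {"x":0,"y":0,"z":-0.04,"wx":0,"wy":0,"wz":0,"fingers":1}
    - {"x":0,"y":0,"z":-0.04,"wx":0,"wy":0,"wz":0,"fingers":1}
    - {"x":0,"y":0,"z":-0.04,"wx":0,"wy":0,"wz":0,"fingers":1}
  force: 10

```text
t: 31.23
position: [504.5, 217.4, 193.0]
tool_rot: [[-0.183, 0.983, -0.001], [0.983, 0.183, -0.001], [-0.001, -0.001, -1.0]]
wrist_force: [0.4, -0.0, -2.7]
gripper_width: 55.8
```

```bash
python3 s.py
```

```text
31.2333 pos [504.45 217.38 192.99] F [ 0.42 -0.   -2.68] F shelf [-0.08 -0.41 -2.68] T [-0.043  0.026 -0.004] Tshelf [ 0.033  0.038 -0.004] w 55.81 yaw 1.7551695183970575
```

Hanging free still; lower about 2.2 mm.

Emit:
step_arm:
  targets:
    - {"x":0,"y":0,"z":-0.003,"wx":0,"wy":0,"wz":0,"fingers":1}
    - {"x":0,"y":0,"z":-0.006,"wx":0,"wy":0,"wz":0,"fingers":1}
    - {"x":0,"y":0,"z":-0.009,"wx":0,"wy":0,"wz":0,"fingers":1}
    - {"x":0,"y":0,"z":-0.012,"wx":0,"wy":0,"wz":0,"fingers":1}
    - {"x":0,"y":0,"z":-0.015,"wx":0,"wy":0,"wz":0,"fingers":1}
    - {"x":0,"y":0,"z":-0.015,"wx":0,"wy":0,"wz":0,"fingers":1}
    - {"x":0,"y":0,"z":-0.015,"wx":0,"wy":0,"wz":0,"fingers":1}
    - {"x":0,"y":0,"z":-0.015,"wx":0,"wy":0,"wz":0,"fingers":1}
    - {"x":0,"y":0,"z":-0.015,"wx":0,"wy":0,"wz":0,"fingers":1}
    - {"x":0,"y":0,"z":-0.015,"wx":0,"wy":0,"wz":0,"fingers":1}

```text
t: 32.07
position: [504.5, 217.4, 190.8]
tool_rot: [[-0.183, 0.983, -0.001], [0.983, 0.183, -0.001], [-0.001, -0.001, -1.0]]
wrist_force: [-0.0, -0.8, -2.4]
gripper_width: 55.8
```

```bash
python3 s.py
```

```text
32.0667 pos [504.45 217.37 190.75] F [-0.05 -0.8  -2.43] F shelf [-0.77  0.19 -2.43] T [-0.052  0.087 -0.064] Tshelf [ 0.096  0.035 -0.064] w 55.78 yaw 1.755121132538941
```

Emit:
step_arm:
  targets:
    - {"x":0,"y":0,"z":-0.002,"wx":0,"wy":0,"wz":0,"fingers":1}
    - {"x":0,"y":0,"z":-0.004,"wx":0,"wy":0,"wz":0,"fingers":1}
    - {"x":0,"y":0,"z":-0.006,"wx":0,"wy":0,"wz":0,"fingers":1}
    - {"x":0,"y":0,"z":-0.006,"wx":0,"wy":0,"wz":0,"fingers":1}
    - {"x":0,"y":0,"z":-0.006,"wx":0,"wy":0,"wz":0,"fingers":1}
    - {"x":0,"y":0,"z":-0.006,"wx":0,"wy":0,"wz":0,"fingers":1}
    - {"x":0,"y":0,"z":-0.006,"wx":0,"wy":0,"wz":0,"fingers":1}
    - {"x":0,"y":0,"z":-0.006,"wx":0,"wy":0,"wz":0,"fingers":1}
    - {"x":0,"y":0,"z":-0.006,"wx":0,"wy":0,"wz":0,"fingers":1}
    - {"x":0,"y":0,"z":-0.006,"wx":0,"wy":0,"wz":0,"fingers":1}

```text
t: 32.9
position: [504.5, 217.3, 189.8]
tool_rot: [[-0.183, 0.983, -0.001], [0.983, 0.183, -0.001], [-0.001, -0.001, -1.0]]
wrist_force: [0.4, -0.3, -2.6]
gripper_width: 55.8
```

```bash
python3 s.py
```

```text
32.9 pos [504.47 217.31 189.84] F [ 0.39 -0.31 -2.55] F shelf [-0.38 -0.33 -2.55] T [-0.064  0.045 -0.034] Tshelf [ 0.056  0.055 -0.034] w 55.78 yaw 1.7550034762389468
```

Emit:
step_arm:
  targets:
    - {"x":0,"y":0,"z":-0.002,"wx":0,"wy":0,"wz":0,"fingers":1}
    - {"x":0,"y":0,"z":-0.004,"wx":0,"wy":0,"wz":0,"fingers":1}
    - {"x":0,"y":0,"z":-0.006,"wx":0,"wy":0,"wz":0,"fingers":1}
    - {"x":0,"y":0,"z":-0.006,"wx":0,"wy":0,"wz":0,"fingers":1}
    - {"x":0,"y":0,"z":-0.006,"wx":0,"wy":0,"wz":0,"fingers":1}
    - {"x":0,"y":0,"z":-0.006,"wx":0,"wy":0,"wz":0,"fingers":1}
    - {"x":0,"y":0,"z":-0.006,"wx":0,"wy":0,"wz":0,"fingers":1}
    - {"x":0,"y":0,"z":-0.006,"wx":0,"wy":0,"wz":0,"fingers":1}
    - {"x":0,"y":0,"z":-0.006,"wx":0,"wy":0,"wz":0,"fingers":1}
    - {"x":0,"y":0,"z":-0.006,"wx":0,"wy":0,"wz":0,"fingers":1}

```text
t: 33.73
position: [504.5, 217.4, 189.0]
tool_rot: [[-0.183, 0.983, -0.001], [0.983, 0.183, -0.001], [-0.0, -0.001, -1.0]]
wrist_force: [-0.7, 0.3, -2.6]
gripper_width: 55.9
```

```bash
python3 s.py
```

```text
33.7333 pos [504.49 217.39 188.99] F [-0.7   0.26 -2.61] F shelf [ 0.39  0.64 -2.61] T [0.012 0.004 0.004] Tshelf [ 0.002 -0.012  0.004] w 55.9 yaw 1.755082336069681
```

Emit:
step_arm:
  targets:
    - {"x":0,"y":0,"z":-0.002,"wx":0,"wy":0,"wz":0,"fingers":1}
    - {"x":0,"y":0,"z":-0.004,"wx":0,"wy":0,"wz":0,"fingers":1}
    - {"x":0,"y":0,"z":-0.006,"wx":0,"wy":0,"wz":0,"fingers":1}
    - {"x":0,"y":0,"z":-0.006,"wx":0,"wy":0,"wz":0,"fingers":1}
    - {"x":0,"y":0,"z":-0.006,"wx":0,"wy":0,"wz":0,"fingers":1}
    - {"x":0,"y":0,"z":-0.006,"wx":0,"wy":0,"wz":0,"fingers":1}
    - {"x":0,"y":0,"z":-0.006,"wx":0,"wy":0,"wz":0,"fingers":1}
    - {"x":0,"y":0,"z":-0.006,"wx":0,"wy":0,"wz":0,"fingers":1}
    - {"x":0,"y":0,"z":-0.006,"wx":0,"wy":0,"wz":0,"fingers":1}
    - {"x":0,"y":0,"z":-0.006,"wx":0,"wy":0,"wz":0,"fingers":1}

```text
t: 34.57
position: [504.7, 217.3, 188.2]
tool_rot: [[-0.183, 0.983, -0.001], [0.983, 0.183, -0.001], [-0.001, -0.001, -1.0]]
wrist_force: [-0.7, -0.3, 3.1]
gripper_width: 55.9
```

```bash
python3 s.py
```

```text
34.5667 pos [504.66 217.32 188.21] F [-0.7  -0.25  3.05] F shelf [-0.12  0.74  3.05] T [-0.256  0.188  0.03 ] Tshelf [0.232 0.217 0.03 ] w 55.93 yaw 1.7549918068607373
```

Emit:
step_arm:
  targets:
    - {"x":0,"y":0,"z":0.001,"wx":0,"wy":0,"wz":0,"fingers":0}
    - {"x":0,"y":0,"z":0.001,"wx":0,"wy":0,"wz":0,"fingers":-0.5}
    - {"x":0,"y":0,"z":0.001,"wx":0,"wy":0,"wz":0,"fingers":-0.8}
    - {"x":0,"y":0,"z":0.001,"wx":0,"wy":0,"wz":0,"fingers":-0.8}
    - {"x":0,"y":0,"z":0.001,"wx":0,"wy":0,"wz":0,"fingers":-0.8}
    - {"x":0,"y":0,"z":0.001,"wx":0,"wy":0,"wz":0,"fingers":-0.8}
    - {"x":0,"y":0,"z":0.001,"wx":0,"wy":0,"wz":0,"fingers":-0.8}
    - {"x":0,"y":0,"z":0.02,"wx":0,"wy":0,"wz":0,"fingers":-0.8}
    - {"x":0,"y":0,"z":0.05,"wx":0,"wy":0,"wz":0,"fingers":-0.8}
    - {"x":0,"y":0,"z":0.1,"wx":0,"wy":0,"wz":0,"fingers":-0.8}

```text
t: 35.4
position: [504.4, 217.2, 203.3]
tool_rot: [[-0.183, 0.983, -0.002], [0.983, 0.183, -0.001], [-0.001, -0.002, -1.0]]
wrist_force: [0.6, 0.1, 0.1]
gripper_width: 79.0
```

Emit:
step_arm:
  targets:
    - {"x":0,"y":0,"z":0.08,"wx":0,"wy":0,"wz":0,"fingers":-0.8}
    - {"x":0,"y":0,"z":0.16,"wx":0,"wy":0,"wz":0,"fingers":-0.8}
    - {"x":0,"y":0,"z":0.26,"wx":0,"wy":0,"wz":0,"fingers":-0.8}
    - {"x":0,"y":0,"z":0.36,"wx":0,"wy":0,"wz":0,"fingers":-0.8}
    - {"x":0,"y":0,"z":0.46,"wx":0,"wy":0,"wz":0,"fingers":-0.8}
    - {"x":0,"y":0,"z":0.56,"wx":0,"wy":0,"wz":0,"fingers":-0.8}
    - {"x":0,"y":-0.1,"z":0.66,"wx":0,"wy":0,"wz":0,"fingers":-0.8}
    - {"x":0,"y":-0.25,"z":0.76,"wx":0,"wy":0,"wz":0,"fingers":-0.8}
    - {"x":0,"y":-0.4,"z":0.84,"wx":0,"wy":0,"wz":0,"fingers":-0.8}
    - {"x":0,"y":-0.5,"z":0.9,"wx":0,"wy":0,"wz":0,"fingers":-0.8}

```text
t: 36.23
position: [504.8, 139.9, 340.4]
tool_rot: [[-0.181, 0.983, 0.0], [0.983, 0.181, -0.001], [-0.001, 0.0, -1.0]]
wrist_force: [0.9, -0.2, -0.8]
gripper_width: 78.8
```

```bash
python3 s.py; python3 w.py w12
python3 - <<'E'
import cv2
from rig import imaging
im=imaging.get_image('side')[:,:,::-1]
cv2.imwrite('pics/s12.png',cv2.resize(im[120:300,200:440],None,fx=3.3,fy=3.3,interpolation=cv2.INTER_CUBIC))
E
```

```text
36.2333 pos [504.77 139.93 340.41] F [ 0.91 -0.24 -0.83] F shelf [-0.41 -0.85 -0.83] T [-0.046 -0.028 -0.015] Tshelf [-0.019  0.051 -0.015] w 78.8 yaw 1.7532787948854347
36.2333 [504.8 139.9 340.4] [[-0.181, 0.983, 0.0], [0.983, 0.181, -0.001], [-0.001, 0.0, -1.0]]
```

View pics/w12.png

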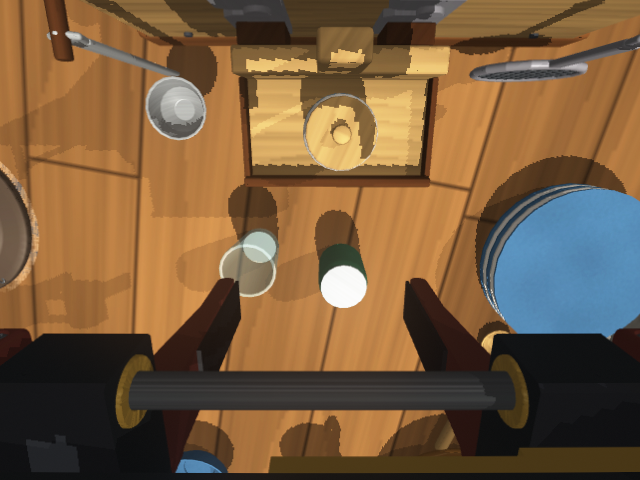

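View pics/s12.png

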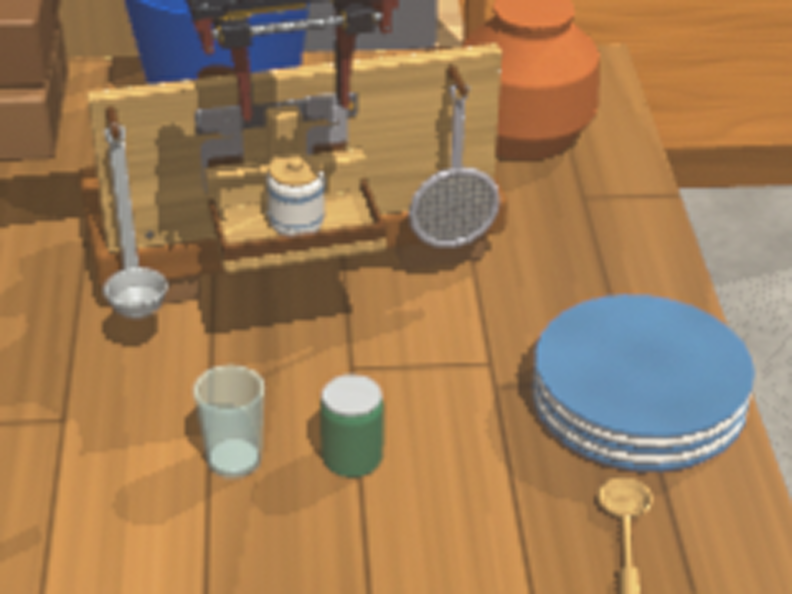

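Run:
```python
from h import *
d=np.load('pics/w12.npz');p,R=d['p'],d['R']
c=imaging.camera_params('wrist');M=c['mount']
def ray(px,z):
    n=cv2.undistortPoints(np.float64(px).reshape(1,1,2),c['mtx'],c['dist']).ravel()
    o=R@M[:3,3]+p; dd=R@M[:3,:3]@np.array([n[0],n[1],1]); return o+dd*(z-o[2])/dd[2]
k=ray((342,133),237)
for o in ([495.1,268.4],[495.8,265.9]): print(Rz(1.755).T@np.r_[k[:2]-o,0])
rl=[ray((247,182),178),ray((429,184),178)];m=(rl[0]+rl[1])/2
print('rail mid in ledge',Rz(1.755).T@np.r_[m[:2]-[495.1,268.4],0], 'pot rel rail',Rz(1.755).T@np.r_[(k-m)[:2],0])
print(np.abs(read_state()['qvel']).max()); r.hand_in()
```

```text
[-53.66500915  -0.2515827    0.        ]
[-5.10790885e+01 -2.13343494e-02  0.00000000e+00]
rail mid in ledge [-96.83778571  -0.60565681   0.        ] pot rel rail [43.17277656  0.35407411  0.        ]
0.05067228274275454
the job is handed in; nothing more can be done
```

The ledge is hanging on both studs, the salt pot is standing on it behind the rail, and I handed the job in at about 36 s of the 72 s allowed. The hand-in gives no verdict, so the checks below are my own.

**Hanging the ledge:**
- I gripped it by the ear and touched its feet to the board at about 5 N, then backed off roughly 1 mm.
- I slid it to +y with the straps behind the stud heads until the slot ends met the studs at about 5 N.
- I then backed off 2 mm, lowered it about 10 mm into the notches and let go.
- The largest force I read was about 8 N on the studs, against the 15 N limit. I only read force at the end of each move, so brief peaks could have been missed.

**Placing the pot:** I set it down with about 6 N of contact force, released it and lifted the gripper clear.

**Last checks:**
- **Hang:** The pictures after release show both stud heads in front of the straps, and the straps are within about 1 mm of the home position. The ledge seems to lean forward slightly, roughly 0.03 rad against the 0.09 limit.
- **Pot:** It stands upright, about 51 to 54 mm in front of the ledge's centre line (51 wanted) and within 1 mm of the middle along it.
- **Bystanders:** In the last pictures the tumbler, tin, ladle and sieve look unmoved. The jug, bowl and spoon were only partly in view or out of it, but the arm never worked close to them.

**Disagreements:** My estimates of the board's angle differed by about 0.01 rad, so I used a middle value. Two estimates of the ledge's position differed by about 2.5 mm.

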